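# Empty the tipping parts hopper into the red bin

### The job

Empty the small blue tipping hopper on the bench into the red bin: slide the bin under the hopper's spout, swing the yellow lid right back until it clicks past its detent, and only then tip the hopper over with its red-knobbed lever so that all three plates drop into the bin. Then let the hopper come back level with the lid still fully open, and leave the bin standing on the bench; do not knock or shift the mug, spray can, short upright tube or flux tin.

Things in the scene. Friction and masses are not known exactly. Their poses are not given: they have to be found in the camera images.
- stand: Grey steel stand, fixed. Origin on the bench straight below the hopper's pivot; x points backwards, the hopper pours towards -x; z up. Foot plate 65x124x8 mm covers x = +42 to +107 mm. Posts 8 mm thick at y = +-47, x = +45 to +79, carry arms at z = 137 to 163 reaching forward to x = -13. In front of the foot the space under the hopper is open, 125 mm high.
- bin_place (a point): Good place for the bin's origin: on the bench, 65 mm in front (-x) of the stand's origin, with the bin's length along the stand's x and its low front away from the foot. About 15 mm off either way is still fine.
- pivot (a point): Pivot of the hopper, 150 mm above the bench; axis along the stand's y. Level hopper, measured from here in stand axes: 56 mm wide inside, floor x = -18 to +70 at z = -18, upright rear wall, front wall sloping out and up at 52 degrees to the spout lip at x = -49, z = +22 mm.
- tub (a joint): Tip angle of the blue hopper (rad): 0 level, grows as its top tips towards the stand's -x, stop at 1.90. Spring and damper bring it back level in a few seconds when let go; holding it over takes 5 to 12 N at the knob. Tipped fully, its lip is 54 mm below and 5 mm in front of the pivot; the plates slide out forwards and need about 1 s beyond 1.7 rad.
- lever_knob (a point): Middle of the red knob bar (16 mm thick, 46 mm long along the stand's y, free end to -y) on the hopper's lever. At level it is x = +69, y = -85, z = +58 mm from the pivot; radius 90 mm about the pivot axis. At tip angle a it stands 40 degrees + a from the stand's +x towards up: push it from behind (+x side), over the top and down to the front.
- lid (a joint): Opening angle of the yellow lid (rad): 0 shut, grows as it swings up and back; fully back at 2.05. A spring detent has to be pushed past between about 1.5 and 1.93 (3 to 6 N on the lid); past it the lid stays open even when the hopper is tipped, short of it the lid falls shut.
- lid_bar (a point): Middle of the lid's steel pull bar (10 mm thick, 48 mm long along the stand's y), on two thin stems. With the lid shut it is 150 mm in front of (-x) and 28 mm above the lid hinge, clear ahead of the lid's front edge. The lid is 66 mm wide, 3 mm thick and reaches 136 mm from its hinge. About 4 N lifts it.
- lid_hinge (a point): Hinge of the lid at the hopper's rear rim, axis along the stand's y; at level 73 mm behind (+x) and 26 mm above the pivot.
- bin_red: Loose red open parts bin, 150 (x) x 104 (y) x 70 mm, 0.36 kg, thin walls; origin in the middle of its underside. The scooped low front (34 mm high) is at its -x end, the 70 mm high rear wall at +x. Inside about 136 x 96 mm, floor 2 mm; the few pins seen in it are fixed there.
- plate_0: Loose milled metal plate 44 x 80 x 8 mm, 60 g, one of three lying stacked in the closed hopper, hidden by the lid; origin in the middle of its underside.
- plate_1: Second plate, same size.
- plate_2: Third plate, same size.
- mug: Bystander: blue-grey mug, 80 x 111 x 92 mm; origin under its middle.
- spray_can: Bystander: orange-capped spray can, 65 mm across, 209 mm tall; origin under its middle.
- headtube: Bystander: white steel tube standing on end, 49 mm across, 110 mm tall; origin under its middle.
- flux_tin: Bystander: round green tin with a cream lid, 75 mm across, 48 mm tall; origin under its middle.

How it is judged:
By the outcome, as a careful person would: the job done as asked, in the order asked, and still so for the second after the job is handed in, with the robot touching nothing.
It also fails if it takes over 72 s, if anything falls off the work surface, if the arm or the gripper's body presses on something with over 40 N, if the wrist force passes 120 N, or if a joint passes its speed limit or range.

### The arm

A 7-joint arm with a two-finger parallel gripper is mounted at the origin on a cart in front of the work surface, level with it; the furniture and walls round the work are solid. World frame = base frame: x ahead of the robot, y to its left, z up, the work surface at z = 0. Lengths are in mm, angles in rad, forces in N, time in s.
With the tool pointing down it reaches from about 400 to 875 mm from the base axis. Payload 4.4 kg.
Tool frame: the origin (TCP) lies at the very end of the fingers, on their centre line; the grasp point (between the pads) lies 19 mm behind it; x points along the fingers, y is the direction in which the jaws open and shut, and the axes are right-handed (so a half turn about x gives the same grasp; the last joint's range is limited). The gripper opens to 85 mm and grips with 20 to 120 N. Pads are 22 mm wide; open, the fingers measure 114 mm over their backs; the gripper's body (76 mm by 85 mm) begins 54 mm behind the grasp point. The pads swing forward as they close: fully open they stand 13 mm farther back than shut.
Start: joints at [1.082, 0.628, 0.038, 1.517, -0.027, 0.996, -0.02], TCP at [266.733, -592.766, 231.313] pointing down, gripper open.
Joint ranges: [-3.06, 3.06], [-0.37, 2.12], [-1.25, 1.32], [0.18, 2.47], [-1.1, 4.24], [0.23, 1.98], [-2.94, 2.94]. Speed limits (rad/s): [2.57, 2.57, 3.14, 3.14, 3.14, 3.14, 3.14].

### API

Orientations are given as [roll, pitch, yaw] about the fixed x, y, z axes, in that order (R = Rz(yaw) Ry(pitch) Rx(roll)).
In Python, from cell import readout, cams, order gives the robot as it stands. The module is installed in compiled form; this text tells all that it offers.
- The arm moves only by the shell command python3 -m creep 'ROWS'. ROWS is JSON, a list of rows, each a list of 3 entries, a list of its own where there are three numbers: the shift along the tool's x, y, z in units of 10 cm (1.0 is 10 cm), then the turn about the tool's x in units of pi/4 rad (1.0 is pi/4 rad), then the closure, from 0 (fully open) to 1 (shut). In form: [[[x, y, z], spin, gripper], ...]. A call has 1 to 20 rows; each row is the pose to reach, as a shift and turn from the pose commanded when the call began, along the tool's axes at that moment; what a row does not reach only later rows make up. A row lasts 1/10 s, in which the tool goes at most 50 mm and 8.59 degrees, less where a joint would pass 70% of its speed; a pose out of reach is approached as far as the arm can. A call with a number of a shift or a turn outside -1 to 1 is refused whole. A call with a gripper value outside its range is refused whole. The fingers move at their own pace and stop on an object; the grip force is fixed at half the most. Time passes only in rows, so rows that repeat a pose let the fingers close. It gives the time, the measured TCP pose, the force and the opening at its end, in the units of the state.
- readout.read_state(): the state, without advancing time (a new reading comes with each control period).
- cams.get_image(name): name is "scene" or "top" or "wrist"; returns the picture (400x640x3 uint8, blue, green, red); there is no depth.
- cams.get_calibration(name): a dict with "fx", "fy", "cx", "cy" (pixels), "R" (3x3) and "t" (3): a world point X has camera coordinates R X + t. Camera axes: x right, y down, z forward; pixel columns grow to the right and rows downward; lengths in mm; the calibration is good to about 2 mm. The wrist camera is an equidistant fisheye: a pixel r from the principal point sees the ray r / f radians off the axis. A picture is of the moment at which its call begins: read the wrist's pose just before it. get_calibration takes no time and is no camera call; for the wrist camera it gives the pose at the moment of the call.
- order.finish_job(): hands the job in, once; it reports no verdict.
The state is a dict: "clock": time; "qpos": joint angles; "qd": joint speeds; "tau": joint torques, N m; "eef_pos": TCP position; "tool_rot": TCP orientation; "force": force on the tool from outside, world axes, zero at the start; "torque": the same for the moment, N m; "width": finger opening in mm.
Only numpy, scipy, OpenCV 4.12 (cv2) and the standard library are available. Lean on these libraries where they do the work, as an engineer would, in place of code of your own. Each camera call takes 0.05 s, during which the arm holds its last target.

## Working session

There is one attempt and no reset: what is moved stays moved. The work goes in short steps, Python scripts to look and compute and a shell command to move; the robot and the scene stay as the last step left them, time stands still between calls to the robot, and variables do not carry over. Pictures are saved under pics/ and viewed, and the job is handed in when it is done.

```bash
mkdir -p pics; python3 - <<'E'
from cell import readout,cams
import cv2
s=readout.read_state();print(s)
for n in("scene","top","wrist"):
    cv2.imwrite(f"pics/{n}0.png",cams.get_image(n));print(n,cams.get_calibration(n))
E
```

```text
{'clock': 0.0, 'qpos': array([ 1.08222696,  0.62934145,  0.03842777,  1.51840046, -0.02700642,
        0.9963087 , -0.0199991 ]), 'qd': array([-0.00052244,  0.00080613,  0.00026066,  0.00102145, -0.00042113,
        0.00056935, -0.00022011]), 'tau': array([-7.61503434e-04, -5.63409376e+01,  1.22559182e+00, -1.93450695e+01,
        1.08840445e-02,  1.03209246e-02, -1.10592171e-05]), 'eef_pos': array([ 266.45637591, -592.16596595,  230.38149362]), 'tool_rot': array([-1.56437343,  1.56885586,  1.99999673]), 'force': array([0.50762903, 0.03801211, 1.01713572]), 'torque': array([ 0.00968389, -0.00173796,  0.05630858]), 'width': 85.36480928211202}
scene {'fx': 427.25110202367375, 'fy': 427.25110202367375, 'cx': 325.36634437086445, 'cy': 193.5435786984023, 'R': array([[-0.56963553, -0.82156096,  0.02351489],
       [-0.53499282,  0.34891824, -0.76944054],
       [ 0.62393754, -0.45088096, -0.63828544]]), 't': array([ 491.86326138,  326.11560068, 1040.00507428])}
top {'fx': 381.4487311193954, 'fy': 381.4487311193954, 'cx': 314.8554490049623, 'cy': 202.85755006071693, 'R': array([[ 0.01265517, -0.9992719 ,  0.03599321],
       [-0.98479977, -0.0186919 , -0.17268476],
       [ 0.17323181, -0.03326075, -0.98431929]]), 't': array([ 209.03301134,  574.06991722, 1088.73279311])}
wrist {'fx': 309.70691628693146, 'fy': 309.70691628693146, 'cx': 316.9488454913145, 'cy': 198.7175893160724, 'R': array([[ 0.41039006, -0.91190918, -0.00128525],
       [-0.86478507, -0.38962906,  0.31675855],
       [-0.2893558 , -0.12888309, -0.94850534]]), 't': array([-649.65393459,  -40.55168802,  381.38786132])}
```

View pics/scene0.png

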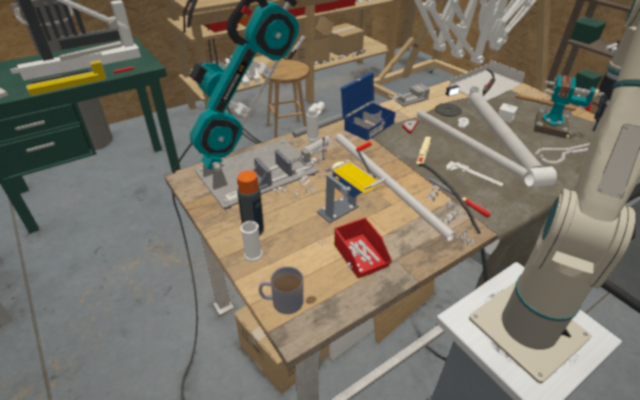

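View pics/top0.png

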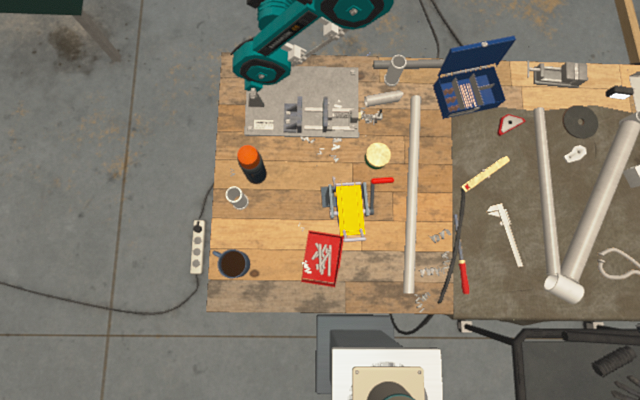

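View pics/wrist0.png

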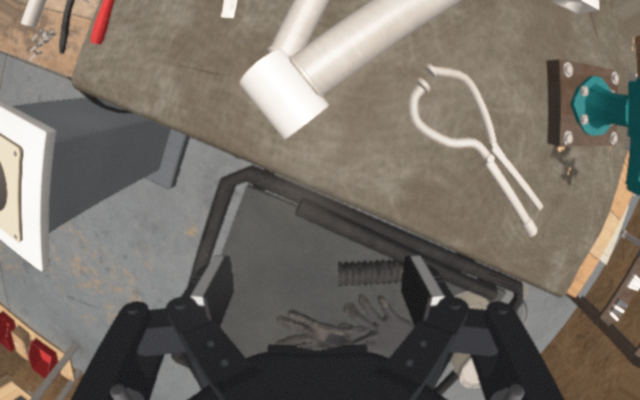

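```bash
python3 - <<'E'
import cv2
i=cv2.imread("pics/top0.png")[130:300,210:430];cv2.imwrite("pics/top0z.png",cv2.resize(i,None,fx=3.5,fy=3.5,interpolation=cv2.INTER_CUBIC))
i=cv2.imread("pics/scene0.png")[130:290,220:420];cv2.imwrite("pics/scene0z.png",cv2.resize(i,None,fx=3.7,fy=3.7,interpolation=cv2.INTER_CUBIC))
E
```

```text
(no output)
```

View pics/top0z.png

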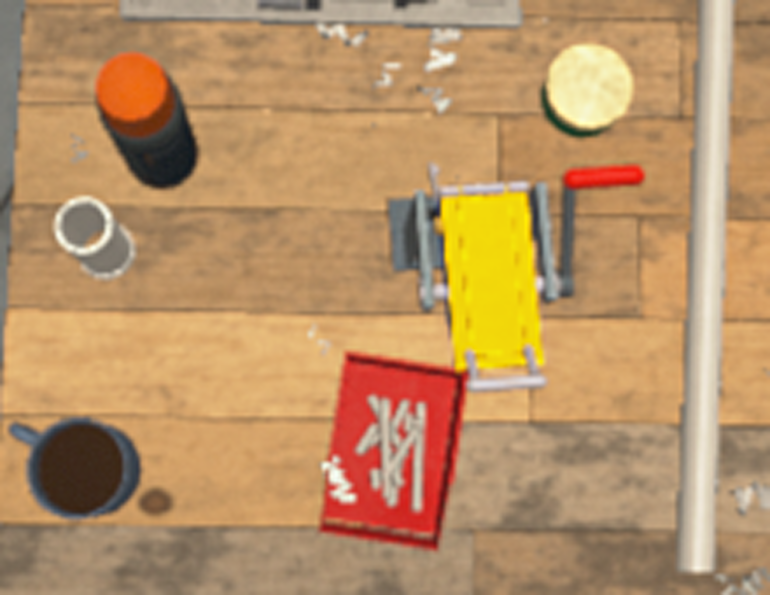

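View pics/scene0z.png

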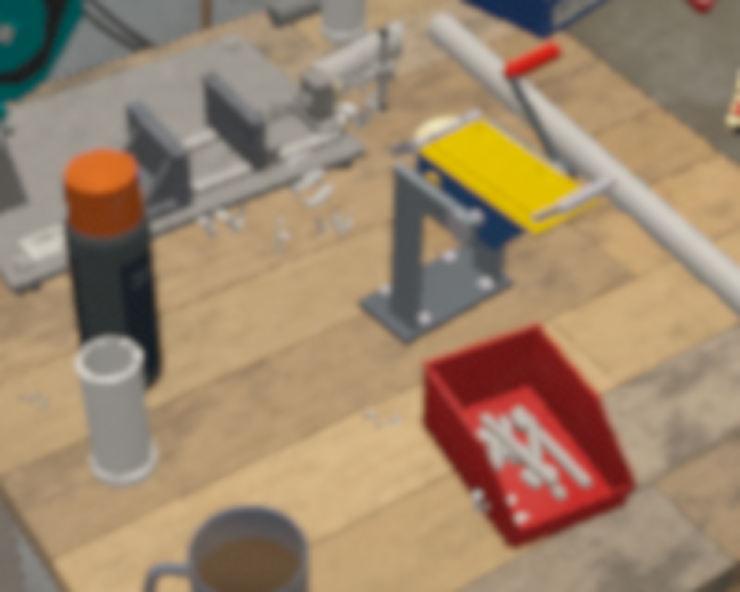

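```bash
cat > h.py <<'E'
import numpy as np,cv2
from cell import cams
CAL={n:cams.get_calibration(n) for n in("scene","top")}
def ray(n,uv,c=None):
    c=c or CAL[n];uv=np.array(uv,float)
    d=np.array([(uv[0]-c['cx'])/c['fx'],(uv[1]-c['cy'])/c['fy'],1.])
    if n=='wrist':
        r=np.hypot(d[0],d[1]);d=np.array([d[0]/r*np.sin(r),d[1]/r*np.sin(r),np.cos(r)])
    R=np.array(c['R']);return -R.T@c['t'],R.T@d
def plane(n,uv,z,c=None):
    o,d=ray(n,uv,c);return o+d*(z-o[2])/d[2]
def tri(a,b):
    (o1,d1),(o2,d2)=ray('top',a),ray('scene',b)
    A=np.stack([d1,-d2],1);k=np.linalg.lstsq(A,o2-o1,rcond=None)[0]
    p,q=o1+k[0]*d1,o2+k[1]*d2;return (p+q)/2,np.linalg.norm(p-q)
def proj(n,X,c=None):
    c=c or CAL[n];p=np.array(c['R'])@X+c['t'];return c['fx']*p[0]/p[2]+c['cx'],c['fy']*p[1]/p[2]+c['cy']
E
python3 - <<'E'
from h import *
np.set_printoptions(precision=1,suppress=True)
T=lambda u,v:(u/3.5+210-.35,v/3.5+130-.35)
S=lambda u,v:(u/3.7+220-.35,v/3.7+130-.35)
k1,k2=plane('top',T(568,179),208),plane('top',T(643,175),208)
b1,b2=plane('top',T(468,386),204),plane('top',T(545,381),204)
h1,h2=plane('top',T(440,190),176),plane('top',T(530,186),176)
print('knob',k1,k2,'bar',b1,b2,'hinge',h1,h2)
print('tri knob',tri(T(606,177),S(533,61)),'bar ends',tri(T(468,386),S(538,217)),tri(T(545,381),S(608,182)))
K=(k1+k2)/2;B=(b1+b2)/2
# fit yaw: stand K(69,-85) B(-77,0)
v=K-B;s=np.array([146,-85]);yaw=np.arctan2(v[1],v[0])-np.arctan2(s[1],s[0])
c_,s_=np.cos(yaw),np.sin(yaw);R=np.array([[c_,-s_],[s_,c_]])
print('len',np.linalg.norm(v[:2]),np.linalg.norm(s),'yaw',yaw,'O',K[:2]-R@[69,-85],B[:2]-R@[-77,0])
print('yaw by bar',np.arctan2(*( -(b2-b1)[[1,0]]*[1,-1])), 'knob',(k2-k1))
for nm,p in dict(RL=(348,354),RR=(466,374)).items(): print(nm,plane('top',T(*p),70))
for nm,p in dict(FL=(321,529),FR=(437,548)).items(): print(nm,plane('top',T(*p),34), plane('top',T(*p),0))
print('RL tri',tri(T(348,354),S(426,366)),'RR',tri(T(466,374),S(540,328)))
for nm,p,z in [('tin',(590,87),48),('can',(133,90),205),('tube',(84,225),110),('mug',(82,467),92)]: print(nm,plane('top',T(*p),z))
print('longtube',plane('top',T(697,570),50),plane('top',T(715,0),50))
E
```

```text
knob [602.9  76.7 208. ] [607.1  20.8 208. ] bar [449.5 150.4 204. ] [453.9  94.6 204. ] hinge [599.9 168.6 176. ] [604.5  99.9 176. ]
tri knob (array([604.9,  47.8, 207.2]), np.float64(1.0161962973640597)) bar ends (array([454.2, 154.1, 195.4]), np.float64(12.406653003281653)) (array([454.9,  95.2, 202.2]), np.float64(2.461641479566694))
len 170.14204950792762 168.94081803992782 yaw 0.07877366466980584 O [529.5 128. ] [528.5 128.6]
yaw by bar 1.4909141579771934 knob [  4.2 -55.9   0. ]
RL [484.7 234.5  70. ]
RR [469.8 137.3  70. ]
FL [342.7 253.9  34. ] [341.7 253.8   0. ]
FR [328.3 157.5  34. ] [327.  154.5   0. ]
RL tri (array([484.5, 233.7,  65.7]), np.float64(1.8463445029995693)) RR (array([469.2, 136. ,  66.9]), np.float64(2.5591618802377316))
tin [724.1  26.2  48. ]
can [664.4 399.3 205. ]
tube [580.5 447.6 110. ]
mug [389.9 442.9  92. ]
longtube [313.7 -55.1  50. ] [806.2 -86.1  50. ]
```

```bash
cat >> h.py <<'E'
from scipy.spatial.transform import Rotation as Ro
from cell import readout
np.set_printoptions(precision=3,suppress=True)
O=np.array([529.,128.]);YAW=0.08
def w(x,y,z,O=O,yaw=YAW):
    c,s=np.cos(yaw),np.sin(yaw);return np.array([O[0]+c*x-s*y,O[1]+s*x+c*y,z])
def st():
    s=readout.read_state();return s,np.array(s['eef_pos']),Ro.from_euler('xyz',s['tool_rot']).as_matrix()
def to(p,yaw=None):
    "shift in tool units (x10cm) to world p; spin (pi/4 units) to put tool y (mod pi) along world yaw"
    s,e,R=st();d=R.T@(np.asarray(p)-e)/100
    sp=None
    if yaw is not None:
        t=R.T@np.array([np.cos(yaw),np.sin(yaw),0]);a=np.arctan2(t[2],t[1]);sp=(a+np.pi/2)%np.pi-np.pi/2;sp/=np.pi/4
    return d,sp
E
python3 - <<'E'
from h import *
s,e,R=st();print(R)
print(to([340,236,260],-0.14))
for p in [(0,0,0),(-65,0,0),(69,-85,208)]:print(w(*p))
E
```

```text
[[-0.001  0.41  -0.912]
 [ 0.001 -0.912 -0.41 ]
 [-1.    -0.001  0.   ]]
(array([-0.284, -7.253, -4.069]), np.float64(-1.2833948109179862))
[529. 128.   0.]
[464.208 122.806   0.   ]
[604.572  48.786 208.   ]
```

```bash
python3 -m creep '[[[-0.7,-0.9,-0.95],-0.8,0.6],[[-0.7,-0.9,-0.95],-0.8,0.6],[[-0.7,-0.9,-0.95],-0.8,0.6],[[-0.7,-0.9,-0.95],-0.8,0.6]]'; python3 -c "
from h import *
print(st());print(to([460,-300,320],-.14))"
```

```text
clock: 0.55
eef_pos: [321.7, -466.7, 304.7]
tool_rot: [1.975, 1.565, -0.128]
force: [0.1, 0.2, -0.6]
width: 33.9
({'clock': 0.55, 'qpos': array([ 1.012,  0.433, -0.136,  1.658,  0.061,  1.052,  0.325]), 'qd': array([ 0.298,  0.074, -0.3  , -0.025,  0.226, -0.027,  1.349]), 'tau': array([ -1.277, -48.361,   0.171, -18.951,  -0.233,   0.503,  -1.751]), 'eef_pos': array([ 321.705, -466.684,  304.676]), 'tool_rot': array([ 1.975,  1.565, -0.128]), 'force': array([ 0.072,  0.24 , -0.559]), 'torque': array([-0.027, -0.048,  0.012]), 'width': 33.935378586166955}, array([ 321.705, -466.684,  304.676]), array([[ 0.005,  0.861, -0.508],
       [-0.001, -0.508, -0.861],
       [-1.   ,  0.005, -0.002]]))
(array([-0.147,  0.345, -2.139]), np.float64(-0.5001931959691572))
```

```bash
python3 -m creep '[[[0,0,-1],-0.45,0.6],[[0,0,-1],-0.45,0.6],[[0,0,-1],-0.45,0.6]]'; python3 -c "
from h import *
print(st()[1:]);print(to([440,-50,320],-.14))"
```

```text
clock: 0.85
eef_pos: [373.3, -379.0, 301.7]
tool_rot: [2.707, 1.566, 0.957]
force: [-0.4, -0.5, 1.3]
width: 34.3
(array([ 373.293, -379.043,  301.67 ]), array([[ 0.003,  0.984, -0.178],
       [ 0.004, -0.178, -0.984],
       [-1.   ,  0.002, -0.005]]))
(array([-0.167,  0.07 , -3.357]), np.float64(-0.0500430875314255))
```

```bash
python3 -m creep '[[[0,0.2,-1],0,0.6],[[0,0.2,-1],0,0.6]]'|head -2;python3 -m creep '[[[-0.1,0.1,-1],0,0.6],[[-0.1,0.1,-1],0,0.6]]'|head -2;python3 -m creep '[[[0,0.1,-1],0,0.6],[[0,0.1,-1],0,0.6]]'|head -2;python3 -m creep '[[[0,0.1,-1],0,0.6],[[0,0.1,-1],0,0.6]]'|head -2; python3 -c "
from h import *
print(st()[1:]);print(to([370,210,300],-.14))"
```

```text
clock: 1.05
eef_pos: [406.5, -293.6, 301.0]
clock: 1.25
eef_pos: [435.7, -196.8, 311.1]
clock: 1.45
eef_pos: [464.8, -101.2, 311.4]
clock: 1.65
eef_pos: [493.7, -5.5, 311.3]
(array([493.721,  -5.515, 311.272]), array([[ 0.   ,  0.981, -0.194],
       [-0.   , -0.194, -0.981],
       [-1.   ,  0.   ,  0.   ]]))
(array([ 0.112, -1.631, -1.875]), np.float64(-0.06999506947178177))
```

```bash
python3 -m creep '[[[0,-0.8,-0.9],-0.07,0.6],[[0,-0.8,-0.9],-0.07,0.6],[[0,-0.8,-0.9],-0.07,0.6]]'|head -2;python3 -m creep '[[[0.1,-0.8,-0.9],0,0.6],[[0.1,-0.8,-0.9],0,0.6],[[0.1,-0.8,-0.9],0,0.6]]'; python3 -c "
from h import *
print(st()[1:])
i=cams.get_image('wrist');cv2.imwrite('pics/w1.png',i)
print(cams.get_calibration('wrist'))"
```

```text
clock: 1.95
eef_pos: [429.7, 100.8, 311.2]
clock: 2.25
eef_pos: [362.7, 200.1, 301.2]
tool_rot: [-2.343, 1.569, 2.236]
force: [0.9, 0.3, 0.2]
width: 34.4
(array([362.719, 200.082, 301.193]), array([[-0.001,  0.991, -0.134],
       [ 0.001, -0.134, -0.991],
       [-1.   , -0.001, -0.001]]))
{'fx': 309.70691628693146, 'fy': 309.70691628693146, 'cx': 316.9488454913145, 'cy': 198.7175893160724, 'R': array([[ 0.991, -0.131, -0.001],
       [-0.124, -0.941,  0.315],
       [-0.043, -0.312, -0.949]]), 't': array([-332.838,  171.703,  525.873])}
```

View pics/w1.png

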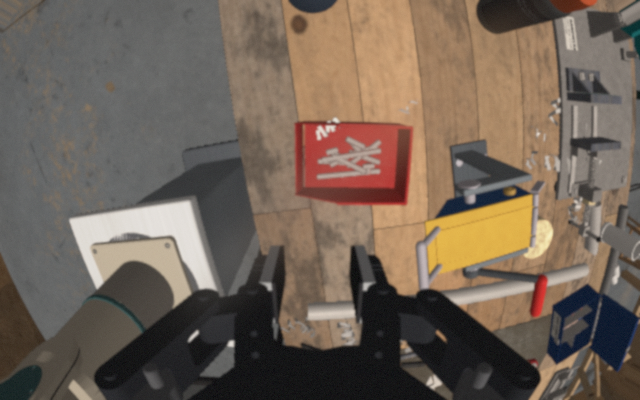

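```bash
python3 -c "
from h import *
cv2.imwrite('pics/w1z.png',cv2.resize(cv2.imread('pics/w1.png')[100:330,280:560],None,fx=2.6,fy=2.6,interpolation=cv2.INTER_CUBIC))
c=cams.get_calibration('wrist')
for n,p,z in [('RL',(412,125),70),('RR',(410,204),70),('FL',(297,122),34),('FR',(299,193),34),('b1',(422,243),204),('b2',(424,289),204),('k1',(543,277),208),('k2',(537,315),208)]: print(n,plane('wrist',p,z,c))"
```

```text
RL [486.166 238.945  70.   ]
RR [477.758 135.593  70.   ]
FL [343.118 256.09   34.   ]
FR [331.583 158.65   34.   ]
b1 [451.251 148.945 204.   ]
b2 [454.684  96.858 204.   ]
k1 [604.821  78.189 208.   ]
k2 [612.767  18.745 208.   ]
```

View pics/w1z.png

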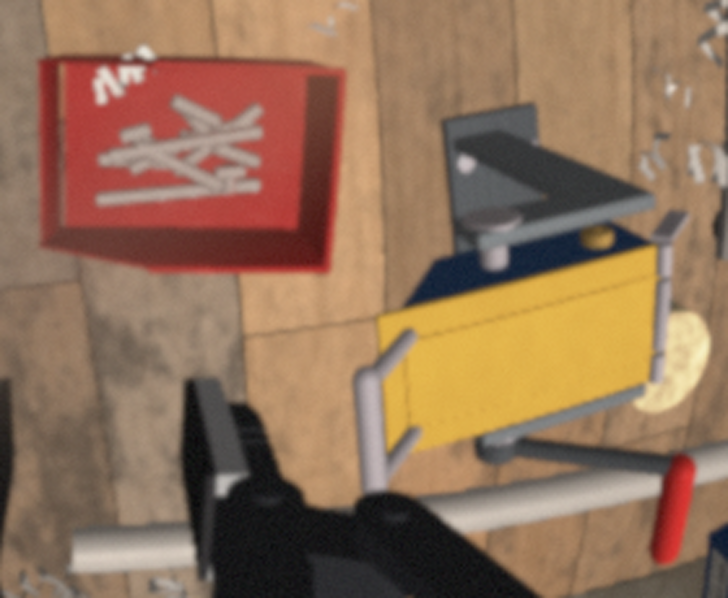

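```bash
python3 -c "
from h import *
print(to([342,226,16],-.139))"
```

```text
(array([ 2.853, -0.223, -0.21 ]), np.float64(0.009553478322447297))
```

```bash
python3 -m creep '[[[1,-0.25,-0.23],0,0.6],[[1,-0.25,-0.23],0,0.6],[[1,-0.25,-0.23],0,0.6]]';python3 -m creep '[[[1,0,0],0,0.6],[[1,0,0],0,0.6],[[1,0,0],0,0.6]]'; python3 -c "
from h import *
print(to([342,226,16],-.139));i=cams.get_image('wrist');cv2.imwrite('pics/w2.png',i)
i=cams.get_image('top')[130:300,210:430];cv2.imwrite('pics/t2.png',cv2.resize(i,None,fx=3,fy=3))"
```

```text
clock: 2.6
eef_pos: [340.6, 221.8, 197.7]
tool_rot: [-0.935, 1.562, -2.642]
force: [-0.0, -0.9, -0.0]
width: 34.2
clock: 2.9
eef_pos: [341.9, 220.3, 96.9]
tool_rot: [-0.748, 1.559, -2.458]
force: [-0.8, 0.3, 0.2]
width: 34.3
(array([ 0.808, -0.   , -0.064]), np.float64(-0.0003398601795491838))
```

View pics/w2.png

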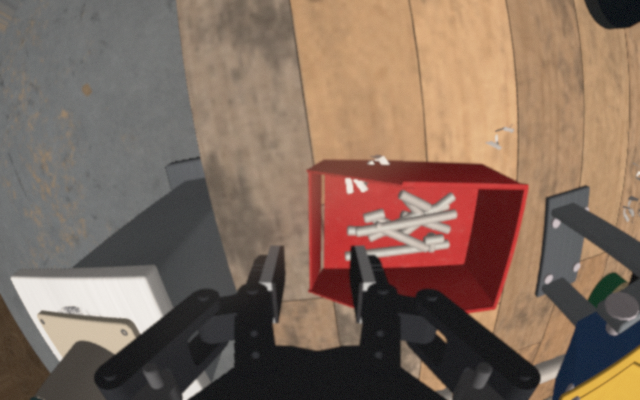

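```bash
python3 -m creep '[[[0.4,0,-0.06],0,0.6],[[0.6,0,-0.06],0,0.6],[[0.8,0,-0.06],0,0.6],[[0.8,0,-0.06],0,0.6],[[0.8,0,-0.06],0,1],[[0.8,0,-0.06],0,1],[[0.8,0,-0.06],0,1],[[0.8,0,-0.06],0,1],[[0.8,0,-0.06],0,1],[[0.8,0,-0.06],0,1]]'; python3 -c "
from h import *
print(st()[1:]);i=cams.get_image('wrist');cv2.imwrite('pics/w3.png',i)"
```

```text
clock: 4.0
eef_pos: [346.8, 230.1, 23.7]
tool_rot: [2.188, 1.565, 0.477]
force: [-2.6, 0.9, 12.2]
width: 1.2
(array([346.76 , 230.15 ,  23.715]), array([[ 0.005,  0.99 , -0.139],
       [ 0.003, -0.139, -0.99 ],
       [-1.   ,  0.005, -0.003]]))
```

View pics/w3.png

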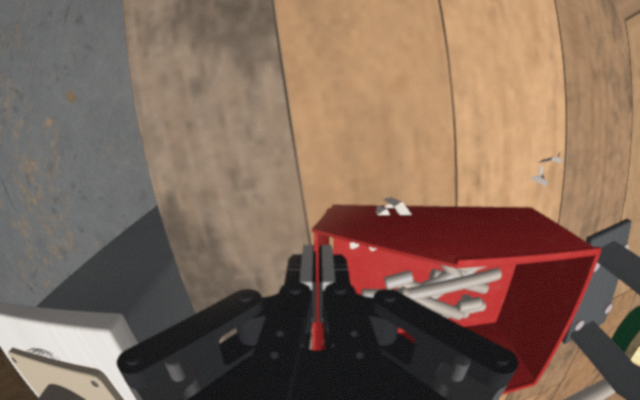

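```bash
python3 -c "
from h import *
print(w(-136,24,22));print(to(w(-136,24,24),.08))"
```

```text
[391.517 141.055  22.   ]
(array([-0.003,  0.568,  0.82 ]), np.float64(-0.279943578699696))
```

```bash
python3 -m creep '[[[-0.07,0,0],0,1],[[-0.07,0.06,0.08],0,1],[[-0.07,0.12,0.16],-0.04,1],[[-0.07,0.18,0.24],-0.08,1],[[-0.07,0.24,0.32],-0.12,1],[[-0.07,0.3,0.4],-0.16,1],[[-0.07,0.36,0.48],-0.2,1],[[-0.07,0.42,0.56],-0.24,1],[[-0.07,0.48,0.64],-0.28,1],[[-0.07,0.54,0.72],-0.28,1],[[-0.07,0.58,0.77],-0.28,1],[[-0.07,0.58,0.77],-0.28,1]]'; python3 -c "
from h import *
print(st()[1:]);i=cams.get_image('wrist');cv2.imwrite('pics/w4.png',i)
i=cams.get_image('top')[130:300,210:430];cv2.imwrite('pics/t4.png',cv2.resize(i,None,fx=3.5,fy=3.5,interpolation=cv2.INTER_CUBIC))
i=cams.get_image('scene')[130:290,220:420];cv2.imwrite('pics/s4.png',cv2.resize(i,None,fx=3.5,fy=3.5,interpolation=cv2.INTER_CUBIC))
"
```

```text
clock: 5.25
eef_pos: [393.3, 144.0, 28.6]
tool_rot: [1.654, 1.569, 0.161]
force: [0.0, 2.0, 0.6]
width: 0.9
(array([393.252, 143.966,  28.563]), array([[ 0.002,  0.997,  0.078],
       [ 0.   ,  0.078, -0.997],
       [-1.   ,  0.002, -0.   ]]))
```

View pics/t4.png

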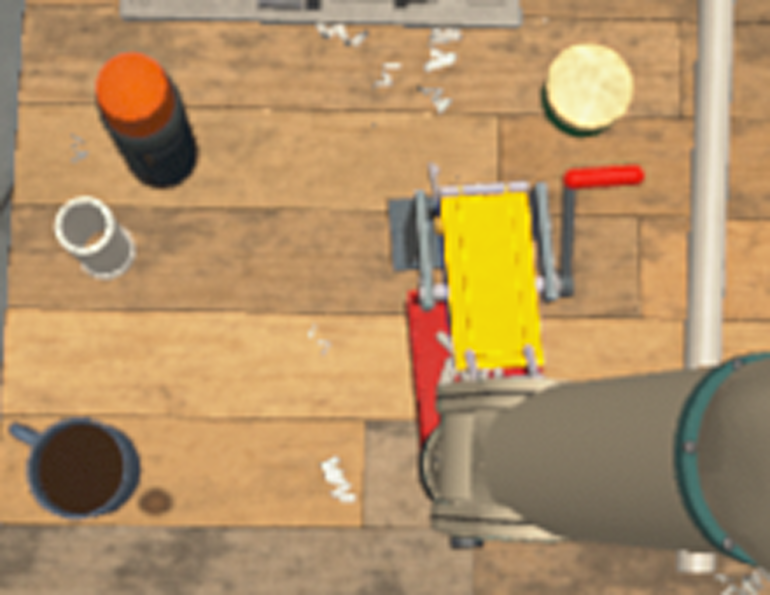

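View pics/s4.png

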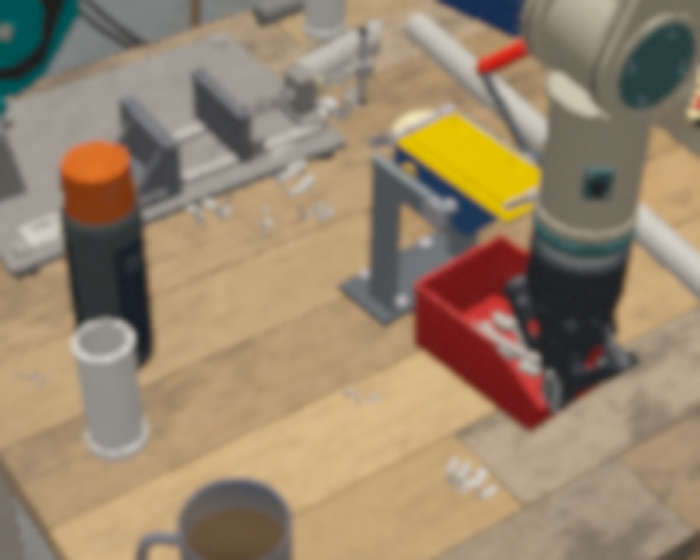

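View pics/w4.png

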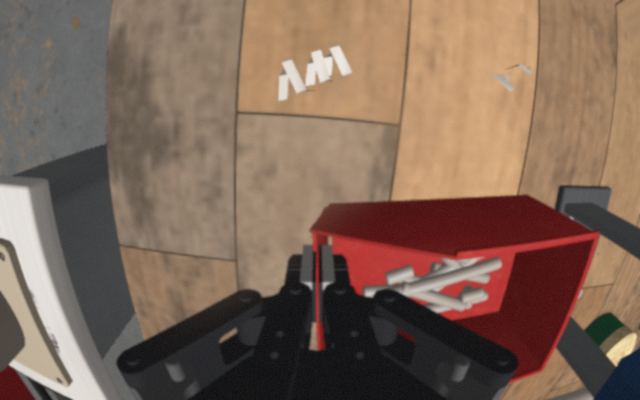

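```bash
python3 -c "
from h import *
def inv(p):
    d=p[:2]-O;c,s=np.cos(YAW),np.sin(YAW);return np.array([c*d[0]+s*d[1],-s*d[0]+c*d[1]])
a=plane('top',(410/3.5+210,293/3.5+130),70)
b=plane('scene',(416/3.5+220,287/3.5+130),70);c=plane('scene',(502/3.5+220,238/3.5+130),70)
f=plane('scene',(532/3.5+220,427/3.5+130),0)
for q in(a,b,c,f):print(q,inv(q))
print(inv(st()[1]))
"
```

```text
[535.208 182.817  70.   ] [10.569 54.145]
[529.703 185.685  70.   ] [ 5.31  57.444]
[539.859  86.14   70.   ] [  7.479 -42.594]
[401.255 158.547   0.   ] [-124.895   40.658]
[-134.28    27.701]
```

```bash
python3 -m creep '[[[0.04,0,0.03],0,1],[[0.05,0,0.05],0,1],[[0.05,0,0.05],0,1],[[0.05,0,0.05],0,0.6],[[0.05,0,0.05],0,0.6],[[0.05,0,0.05],0,0.6],[[-0.3,0,0.05],0,0.6],[[-0.7,0,0.05],0,0.6],[[-0.95,0,0.05],0,0.6]]'; python3 -m creep '[[[-1,-0.05,0],0,0.6],[[-1,-0.05,0],0,0.6],[[-1,-0.05,0],0,0.6]]'; python3 -c "
from h import *
print(to([452.5,122.5,260],.08))
i=cams.get_image('wrist');cv2.imwrite('pics/w5.png',i)"
```

```text
clock: 6.3
eef_pos: [391.5, 139.1, 124.6]
tool_rot: [-1.174, 1.569, -2.665]
force: [0.7, 0.1, -2.3]
width: 34.1
clock: 6.6
eef_pos: [389.6, 140.3, 227.5]
tool_rot: [1.741, 1.562, 0.249]
force: [1.1, -0.1, 0.0]
width: 34.4
(array([-0.32 ,  0.616,  0.227]), np.float64(-0.0020664135849045224))
```

View pics/w5.png

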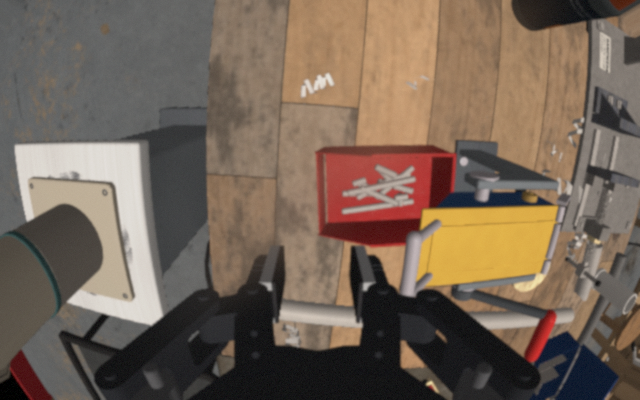

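```bash
python3 -m creep '[[[-0.35,0,0.1],0,0.6],[[-0.35,0.4,0.23],0,0.6],[[-0.35,0.62,0.23],0,0.6],[[-0.35,0.62,0.23],0,0.6],[[-0.35,0.62,0.23],0,0.6]]'; python3 -c "
from h import *
print(to([452.5,122.5,190],.08))
i=cams.get_image('wrist');cv2.imwrite('pics/w6.png',i)
i=cams.get_image('scene')[110:270,240:440];cv2.imwrite('pics/s6.png',cv2.resize(i,None,fx=3.5,fy=3.5,interpolation=cv2.INTER_CUBIC))"
```

```text
clock: 7.15
eef_pos: [449.6, 120.7, 256.6]
tool_rot: [-1.438, 1.567, -2.928]
force: [0.1, -0.6, -1.1]
width: 34.3
(array([ 0.666,  0.033, -0.016]), np.float64(0.00014757071011144087))
```

View pics/w6.png

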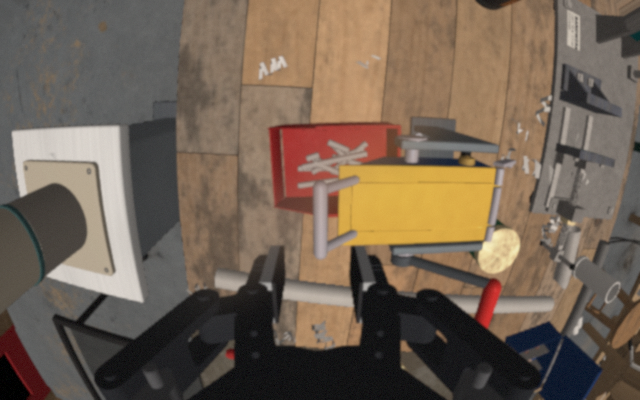

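View pics/s6.png

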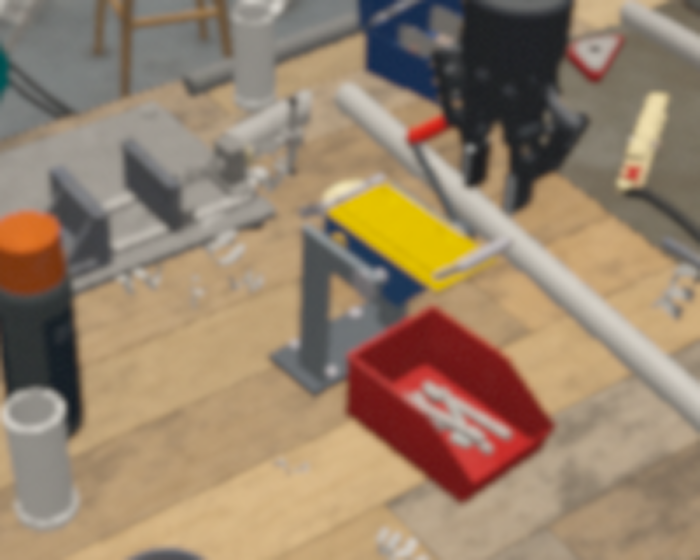

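```bash
python3 -c "
from h import *
c=cams.get_calibration('wrist')
a,b=plane('wrist',(319,184),204,c),plane('wrist',(321,252),204,c);print(a,b,(a+b)/2)
print('knob',plane('wrist',(494,286),208,c),plane('wrist',(484,320),208,c))
for p,z in [((270,130),34),((278,207),34),((400,125),70)]: print(plane('wrist',p,z,c))
print(to([453,122,190],.08))"
```

```text
[449.292 147.127 204.   ] [454.958  96.916 204.   ] [452.125 122.022 204.   ]
knob [605.55   72.367 208.   ] [610.129  34.381 208.   ]
[390.364 161.222  34.   ]
[404.735  64.9    34.   ]
[534.965 183.47   70.   ]
(array([ 0.672,  0.04 , -0.007]), np.float64(0.001941721045922345))
```

```bash
python3 -m creep '[[[0.3,0.03,-0.01],0,0.6],[[0.55,0.03,-0.01],0,0.6],[[0.67,0.03,-0.01],0,0.6],[[0.67,0.03,-0.01],0,0.6],[[0.67,0.03,-0.01],0,1],[[0.67,0.03,-0.01],0,1],[[0.67,0.03,-0.01],0,1],[[0.67,0.03,-0.01],0,1],[[0.67,0.03,-0.01],0,1]]'; python3 -c "
from h import *
print(st()[1])
i=cams.get_image('wrist');cv2.imwrite('pics/w7.png',i)"
```

```text
clock: 8.15
eef_pos: [451.3, 122.7, 192.0]
tool_rot: [-1.285, 1.567, -2.775]
force: [-7.0, -0.7, 4.2]
width: 7.5
[451.349 122.699 192.027]
```

View pics/w7.png

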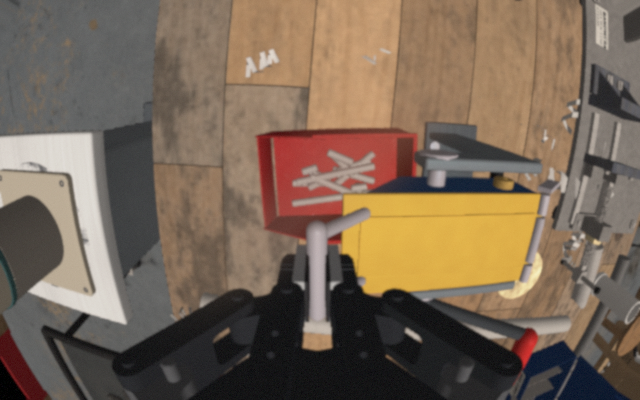

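```bash
python3 -c "
from h import *
r=152.6;p0=np.deg2rad(169.4)
P=lambda t:np.array([-r*np.sin(p0-t),r*np.cos(p0-t)])/100
for a,b in[(0,.9),(.9,1.45),(1.45,2.1)]:
    n=10
    print(' '.join('%.2f:[%.2f,%.2f]'%(t,*(P(t)-P(a))) for t in np.linspace(a,b,n+1)[1:]))
"
```

```text
0.09:[-0.13,0.03] 0.18:[-0.26,0.07] 0.27:[-0.39,0.13] 0.36:[-0.51,0.20] 0.45:[-0.62,0.27] 0.54:[-0.73,0.36] 0.63:[-0.83,0.45] 0.72:[-0.92,0.56] 0.81:[-1.00,0.67] 0.90:[-1.07,0.79]
0.96:[-0.04,0.08] 1.01:[-0.07,0.15] 1.06:[-0.10,0.23] 1.12:[-0.12,0.31] 1.18:[-0.14,0.39] 1.23:[-0.16,0.48] 1.28:[-0.17,0.56] 1.34:[-0.17,0.64] 1.40:[-0.18,0.73] 1.45:[-0.17,0.81]
1.51:[0.01,0.10] 1.58:[0.03,0.20] 1.65:[0.05,0.29] 1.71:[0.08,0.39] 1.77:[0.11,0.48] 1.84:[0.15,0.57] 1.91:[0.20,0.66] 1.97:[0.25,0.74] 2.04:[0.31,0.82] 2.10:[0.37,0.90]
```

```bash
python3 -m creep '[[[-0.06,0.01,0],0,1],[[-0.13,0.03,0],0,1],[[-0.26,0.07,0],0,1],[[-0.39,0.13,0],0,1],[[-0.51,0.2,0],0,1],[[-0.62,0.27,0],0,1],[[-0.73,0.36,0],0,1],[[-0.83,0.45,0],0,1],[[-0.92,0.56,0],0,1],[[-1,0.67,0],0,1],[[-1,0.67,0],0,1]]'; python3 -c "
from h import *
i=cams.get_image('wrist');cv2.imwrite('pics/w8.png',i)
i=cams.get_image('scene')[110:270,240:440];cv2.imwrite('pics/s8.png',cv2.resize(i,None,fx=3.5,fy=3.5,interpolation=cv2.INTER_CUBIC))"
```

```text
clock: 9.3
eef_pos: [518.3, 128.6, 294.4]
tool_rot: [-1.304, 1.567, -2.795]
force: [-13.7, -3.2, 16.6]
width: 7.4
```

View pics/w8.png

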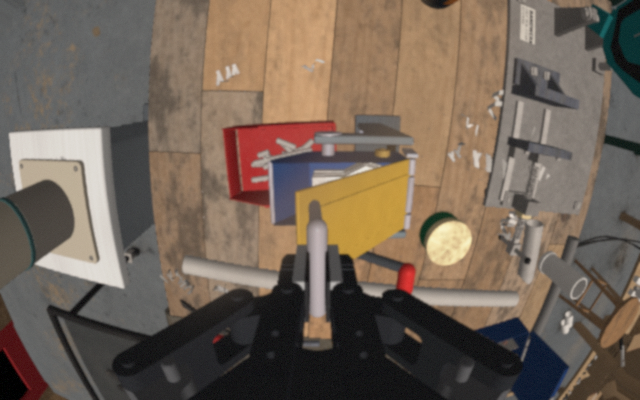

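View pics/s8.png

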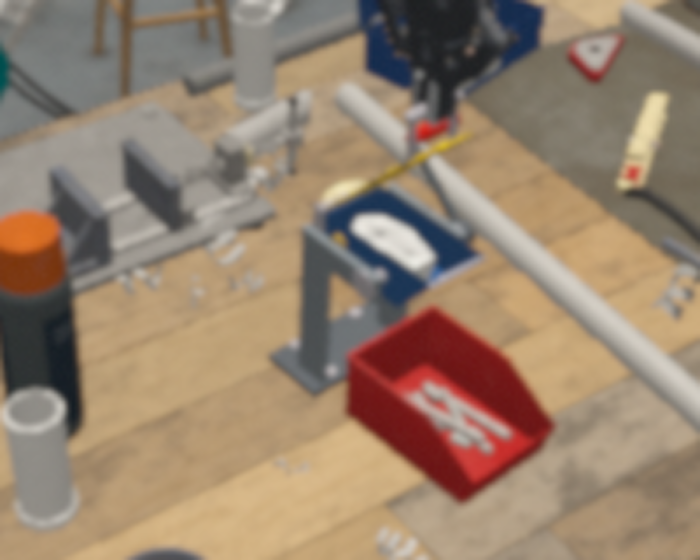

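```bash
python3 -m creep '[[[-0.06,0.06,0],0,1],[[-0.1,0.12,0],0,1],[[-0.14,0.2,0],0,1],[[-0.17,0.27,0],0,1],[[-0.2,0.35,0],0,1],[[-0.22,0.43,0],0,1],[[-0.24,0.51,0],0,1],[[-0.26,0.6,0],0,1],[[-0.27,0.68,0],0,1],[[-0.27,0.76,0],0,1],[[-0.28,0.85,0],0,1],[[-0.27,0.93,0],0,1]]'; python3 -c "
from h import *
i=cams.get_image('scene')[110:270,240:440];cv2.imwrite('pics/s9.png',cv2.resize(i,None,fx=3.5,fy=3.5,interpolation=cv2.INTER_CUBIC))"
```

```text
clock: 10.6
eef_pos: [613.7, 136.9, 320.3]
tool_rot: [2.455, 1.568, 0.965]
force: [-0.7, 1.9, 3.3]
width: 7.3
```

View pics/s9.png

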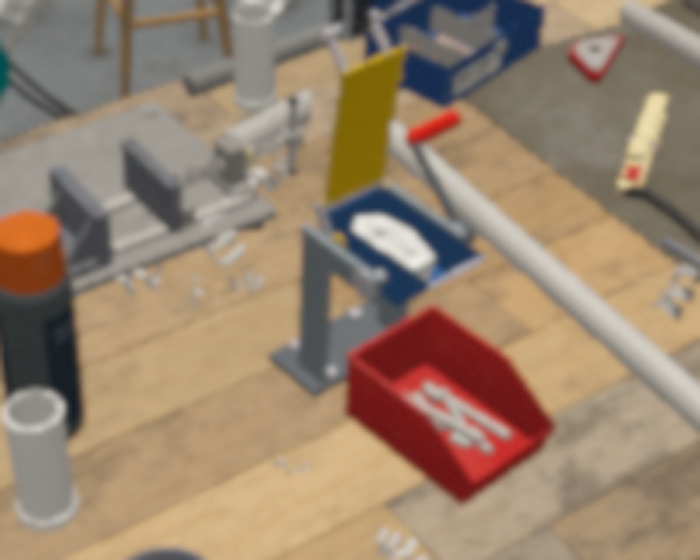

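```bash
python3 -m creep '[[[0.01,0.1,0],0,1],[[0.03,0.2,0],0,1],[[0.05,0.29,0],0,1],[[0.08,0.39,0],0,1],[[0.11,0.48,0],0,1]]'; python3 -m creep '[[[0.04,0.09,0],0,1],[[0.09,0.18,0],0,1],[[0.14,0.26,0],0,1],[[0.2,0.34,0],0,1],[[0.25,0.4,0],0,1],[[0.25,0.4,0],0,1]]';  python3 -c "
from h import *
i=cams.get_image('wrist');cv2.imwrite('pics/w10.png',i)
i=cams.get_image('scene')[60:270,240:440];cv2.imwrite('pics/s10.png',cv2.resize(i,None,fx=3,fy=3,interpolation=cv2.INTER_CUBIC))"
```

```text
clock: 11.15
eef_pos: [662.2, 141.3, 307.7]
tool_rot: [2.671, 1.567, 1.182]
force: [-0.3, 5.4, 1.1]
width: 7.4
clock: 11.75
eef_pos: [699.0, 143.4, 283.2]
tool_rot: [-1.61, 1.566, -3.099]
force: [-10.4, 1.1, 14.9]
width: 7.4
```

View pics/s10.png

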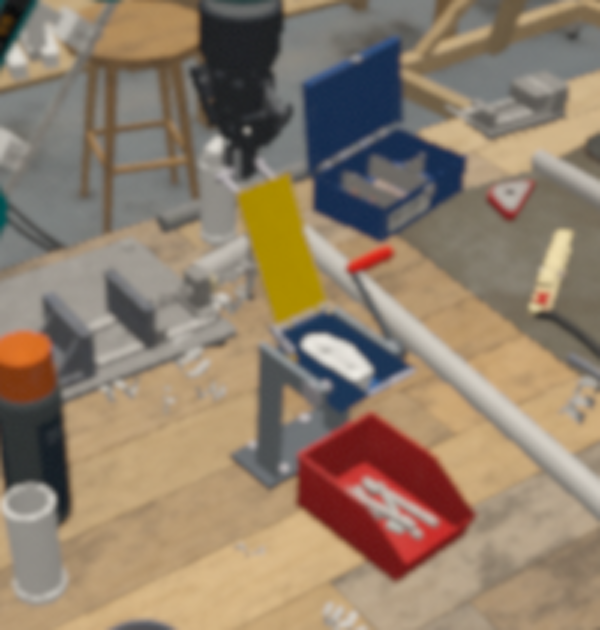

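View pics/w10.png

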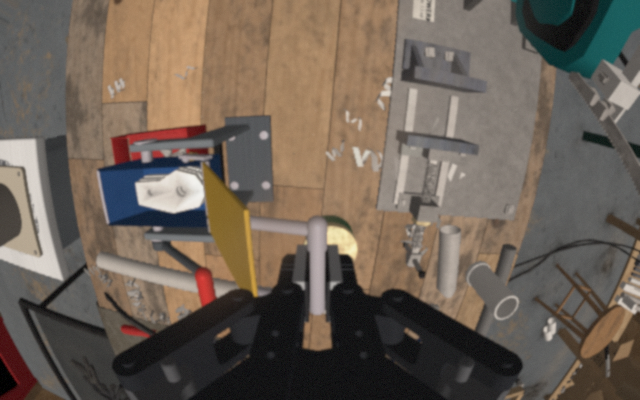

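```bash
python3 -m creep '[[[0,0,0],0,0.78],[[0,0,0],0,0.78],[[0,0,0],0,0.78],[[-0.2,0,0],0,0.78],[[-0.5,0,0],0,0.78],[[-0.8,0,0],0,0.78],[[-0.8,0,0],0,0.78]]';  python3 -c "
from h import *
i=cams.get_image('wrist');cv2.imwrite('pics/w11.png',i)
i=cams.get_image('scene')[60:270,240:440];cv2.imwrite('pics/s11.png',cv2.resize(i,None,fx=2.8,fy=2.8,interpolation=cv2.INTER_CUBIC))
i=cams.get_image('top')[130:300,210:430];cv2.imwrite('pics/t11.png',cv2.resize(i,None,fx=3,fy=3,interpolation=cv2.INTER_CUBIC))"
```

```text
clock: 12.55
eef_pos: [703.7, 142.1, 366.4]
tool_rot: [1.663, 1.562, 0.17]
force: [0.3, 1.6, -0.3]
width: 18.6
```

View pics/s11.png

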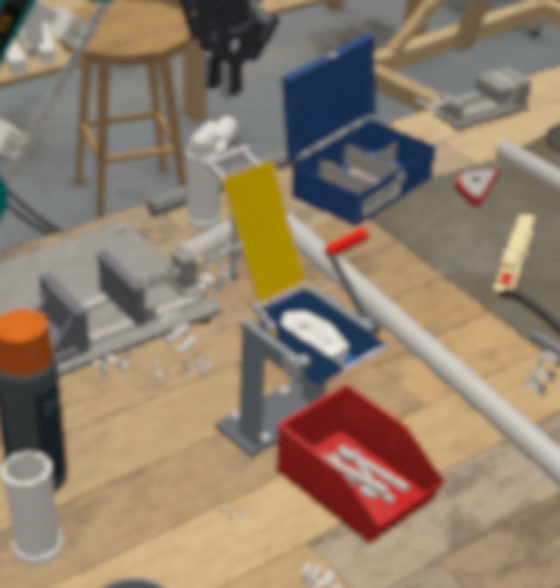

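View pics/w11.png

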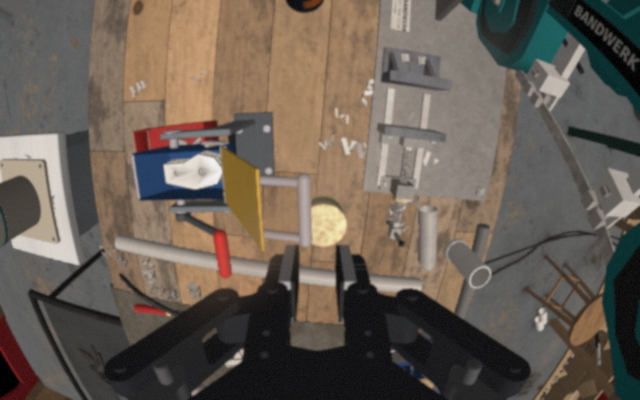

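```bash
python3 -c "
from h import *
c=cams.get_calibration('wrist')
o1,d1=ray('wrist',(304,210),c);o2,d2=ray('scene',(232/2.8+240,156/2.8+60))
k=np.linalg.lstsq(np.stack([d1,-d2],1),o2-o1,rcond=None)[0];p,q=o1+k[0]*d1,o2+k[1]*d2
print(p,q); h=w(73,0,176); m=(p+q)/2-h; X=m[:2]@[np.cos(YAW),np.sin(YAW)]; f=np.degrees(np.arctan2(m[2],X));print(X,m[2],np.radians(169.4-f),w(167,0,296))
print('knob',w(69,-93,208)); print(to(w(69,-93,300),.08))
print('knob see',plane('wrist',(217,233),208,c),plane('wrist',(226,275),208,c))
"
```

```text
[692.998 142.391 292.739] [690.638 137.001 294.82 ]
90.23186211766162 117.77956366636295 2.0395221805640853 [695.466 141.346 296.   ]
knob [605.211  40.812 208.   ]
(array([ 0.612, -1.04 ,  0.923]), np.float64(-0.0013201175436404044))
knob see [598.33   75.405 208.   ] [606.014  21.802 208.   ]
```

```bash
python3 -m creep '[[[0.1,0,0.5],0,0.55],[[0.2,-0.4,0.92],0,0.55],[[0.4,-0.8,0.92],0,0.55],[[0.6,-1,0.92],0,0.55],[[0.6,-1,0.92],0,0.55],[[0.6,-1,0.92],0,0.55]]';  python3 -c "
from h import *
i=cams.get_image('wrist');cv2.imwrite('pics/w12.png',i)
c=cams.get_calibration('wrist')
print(to([605.2,41,192],.08))"
```

```text
clock: 13.3
eef_pos: [608.8, 41.5, 301.3]
tool_rot: [-0.898, 1.57, -2.39]
force: [0.7, -0.1, 0.3]
width: 38.8
(array([ 1.1  , -0.048,  0.009]), np.float64(-0.0007043891621085521))
```

View pics/w12.png

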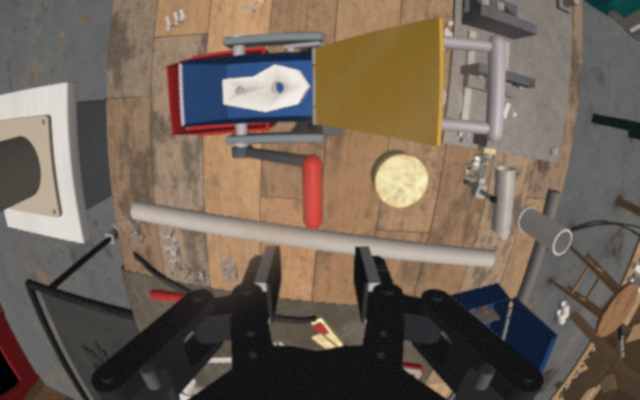

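```bash
python3 -c "
from h import *
c=cams.get_calibration('wrist')
print('knob see',plane('wrist',(313,158),208,c),plane('wrist',(313,227),208,c))"
python3 -m creep '[[[0.3,-0.04,0],0,0.55],[[0.6,-0.04,0],0,0.55],[[0.8,-0.04,0],0,0.55],[[0.8,-0.04,0],0,0.55]]';  python3 -c "
from h import *
i=cams.get_image('wrist');cv2.imwrite('pics/w13.png',i)
print(to([605.2,41,192],.08))"
```

```text
knob see [604.978  77.575 208.   ] [609.386  19.438 208.   ]
clock: 13.75
eef_pos: [604.5, 42.2, 219.7]
tool_rot: [-1.599, 1.567, -3.09]
force: [-0.2, 0.1, 0.4]
width: 38.5
(array([ 0.295, -0.004,  0.018]), np.float64(0.0006533113578382063))
```

View pics/w13.png

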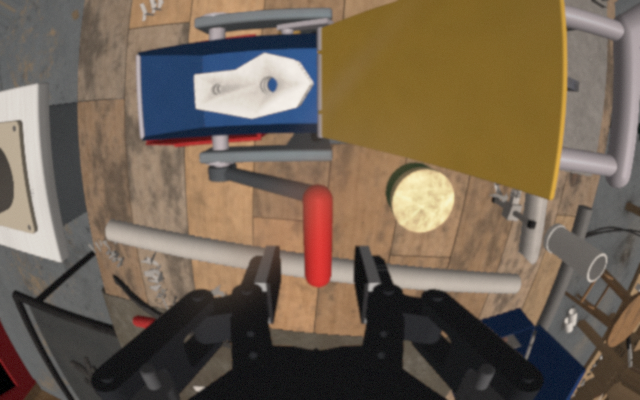

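```bash
python3 -m creep '[[[0.2,0,0.01],0,0.55],[[0.29,0,0.01],0,0.55],[[0.29,0,0.01],0,0.55],[[0.29,0,0.01],0,1],[[0.29,0,0.01],0,1],[[0.29,0,0.01],0,1],[[0.29,0,0.01],0,1],[[0.29,0,0.01],0,1]]';  python3 -c "
from h import *
i=cams.get_image('wrist');cv2.imwrite('pics/w14.png',i)
r=90;p0=np.deg2rad(40)
P=lambda t:np.array([-r*np.sin(p0+t),r*np.cos(p0+t)])/100
for a,b in[(0,1.05),(1.05,1.92)]:
    print(' '.join('%.2f:[%.2f,%.2f]'%(t,*(P(t)-P(a))) for t in np.linspace(a,b,11)[1:]))
"
```

```text
clock: 14.6
eef_pos: [605.1, 41.7, 194.4]
tool_rot: [1.63, 1.569, 0.14]
force: [-1.7, 0.3, 6.0]
width: 14.0
0.11:[-0.07,-0.06] 0.21:[-0.13,-0.14] 0.32:[-0.19,-0.21] 0.42:[-0.23,-0.30] 0.53:[-0.27,-0.38] 0.63:[-0.30,-0.47] 0.74:[-0.31,-0.57] 0.84:[-0.32,-0.66] 0.95:[-0.32,-0.75] 1.05:[-0.31,-0.85]
1.14:[0.02,-0.08] 1.22:[0.04,-0.15] 1.31:[0.07,-0.22] 1.40:[0.11,-0.29] 1.48:[0.15,-0.36] 1.57:[0.20,-0.42] 1.66:[0.25,-0.48] 1.75:[0.31,-0.53] 1.83:[0.37,-0.58] 1.92:[0.44,-0.62]
```

View pics/w14.png

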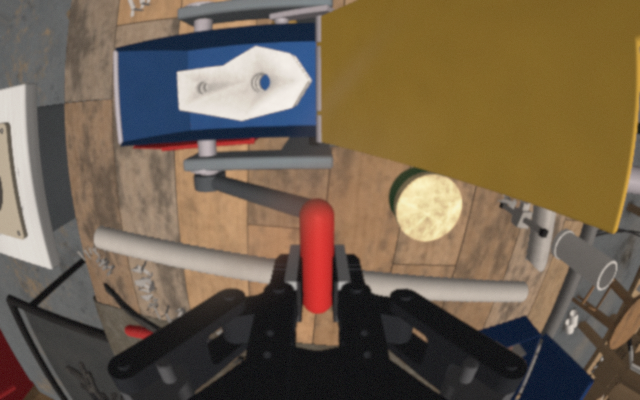

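```bash
python3 -m creep '[[[-0.03,-0.03,0],0,1],[[-0.07,-0.06,0],0,1],[[-0.1,-0.1,0],0,1],[[-0.13,-0.14,0],0,1],[[-0.16,-0.17,0],0,1],[[-0.19,-0.21,0],0,1],[[-0.21,-0.25,0],0,1],[[-0.23,-0.3,0],0,1],[[-0.25,-0.34,0],0,1],[[-0.27,-0.38,0],0,1],[[-0.29,-0.43,0],0,1],[[-0.3,-0.47,0],0,1],[[-0.31,-0.52,0],0,1],[[-0.31,-0.57,0],0,1],[[-0.32,-0.61,0],0,1],[[-0.32,-0.66,0],0,1],[[-0.32,-0.7,0],0,1],[[-0.32,-0.75,0],0,1],[[-0.32,-0.8,0],0,1],[[-0.31,-0.85,0],0,1]]';  python3 -c "
from h import *
i=cams.get_image('scene')[60:270,240:440];cv2.imwrite('pics/s15.png',cv2.resize(i,None,fx=2.8,fy=2.8,interpolation=cv2.INTER_CUBIC))
"
```

```text
clock: 16.65
eef_pos: [530.3, 35.2, 230.8]
tool_rot: [1.559, 1.547, 0.067]
force: [9.7, -5.4, 31.6]
width: 13.9
```

View pics/s15.png

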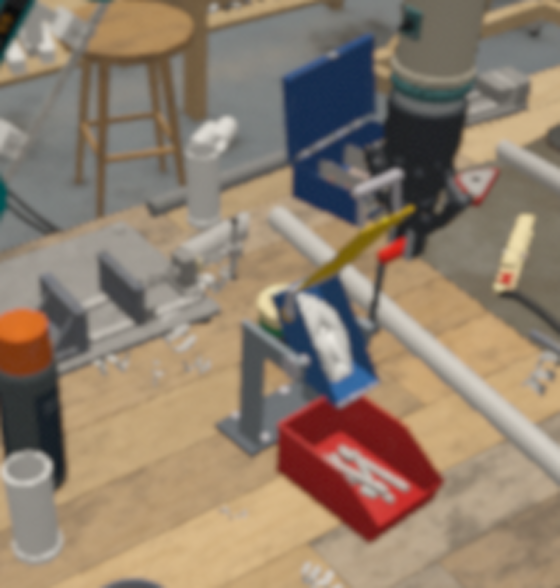

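```bash
python3 -m creep '[[[-0.04,-0.02,0],0,1],[[-0.04,-0.06,0],0,1],[[-0.03,-0.1,0],0,1],[[-0.02,-0.15,0],0,1],[[0,-0.18,0],0,1],[[0.02,-0.22,0],0,1],[[0.04,-0.26,0],0,1],[[0.06,-0.29,0],0,1]]';  python3 -c "
from h import *
i=cams.get_image('scene')[60:270,240:440];cv2.imwrite('pics/s16.png',cv2.resize(i,None,fx=2.8,fy=2.8,interpolation=cv2.INTER_CUBIC))
"
```

```text
clock: 17.5
eef_pos: [495.2, 32.4, 221.2]
tool_rot: [1.475, 1.561, -0.016]
force: [0.7, -3.1, 17.0]
width: 13.7
```

View pics/s16.png

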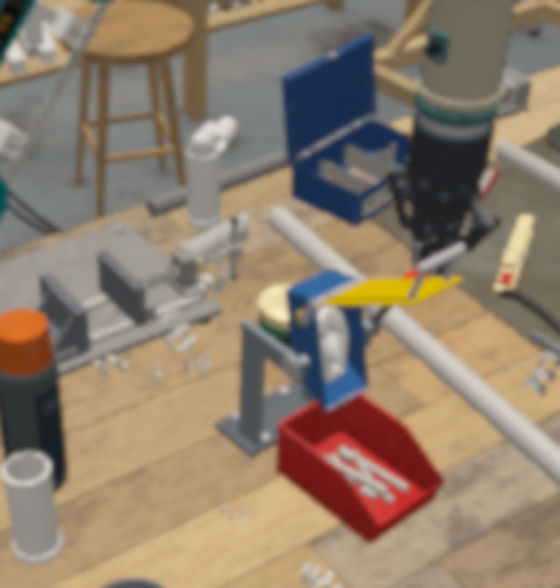

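```bash
python3 -m creep '[[[0.02,-0.04,0],0,1],[[0.04,-0.07,0],0,1],[[0.06,-0.1,0],0,1],[[0.09,-0.13,0],0,1],[[0.11,-0.16,0],0,1],[[0.14,-0.19,0],0,1],[[0.17,-0.22,0],0,1],[[0.2,-0.25,0],0,1],[[0.24,-0.28,0],0,1],[[0.28,-0.31,0],0,1],[[0.33,-0.34,0],0,1],[[0.36,-0.35,0],0,1],[[0.36,-0.35,0],0,1],[[0.36,-0.35,0],0,1],[[0.36,-0.35,0],0,1],[[0.36,-0.35,0],0,1],[[0.36,-0.35,0],0,1]]';  python3 -c "
from h import *
i=cams.get_image('scene')[60:270,240:440];cv2.imwrite('pics/s17.png',cv2.resize(i,None,fx=2.8,fy=2.8,interpolation=cv2.INTER_CUBIC))
"
```

```text
clock: 19.25
eef_pos: [459.3, 29.1, 183.4]
tool_rot: [1.504, 1.565, 0.013]
force: [5.8, -1.6, 4.7]
width: 13.6
```

View pics/s17.png

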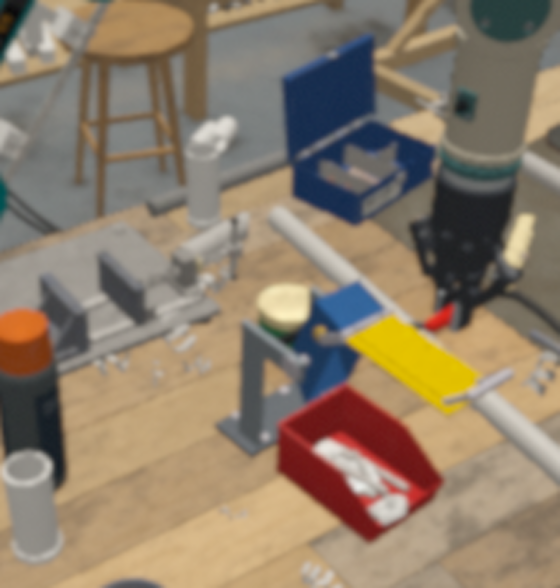

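```bash
python3 -m creep '[[[0,0,0],0,1],[[0,0,0],0,1],[[0,0,0],0,1],[[0,0,0],0,1],[[0,0,0],0,1],[[0,0,0],0,1],[[0,0,0],0,1],[[0,0,0],0,1],[[0,0,0],0,1],[[0,0,0],0,1]]';  python3 -c "
from h import *
i=cams.get_image('scene')[120:260,300:420];cv2.imwrite('pics/s18.png',cv2.resize(i,None,fx=4,fy=4,interpolation=cv2.INTER_CUBIC))
i=cams.get_image('wrist');cv2.imwrite('pics/w18.png',i)
"
```

```text
clock: 20.3
eef_pos: [459.3, 29.1, 183.4]
tool_rot: [1.51, 1.565, 0.019]
force: [5.5, -2.3, 4.2]
width: 13.4
```

View pics/s18.png

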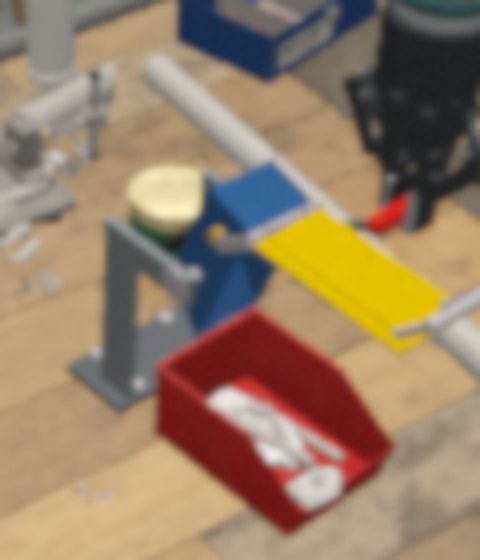

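View pics/w18.png

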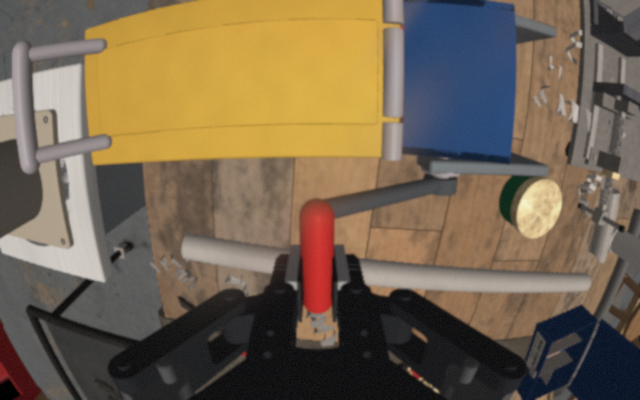

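```bash
python3 -m creep '[[[-0.03,0.01,0],0,1],[[-0.08,0.04,0],0,1],[[-0.12,0.07,0],0,1],[[-0.16,0.1,0],0,1],[[-0.19,0.13,0],0,1],[[-0.22,0.16,0],0,1],[[-0.25,0.19,0],0,1],[[-0.27,0.22,0],0,1],[[-0.3,0.25,0],0,1],[[-0.32,0.28,0],0,1],[[-0.34,0.31,0],0,1],[[-0.36,0.35,0],0,1],[[-0.38,0.38,0],0,1],[[-0.4,0.42,0],0,1],[[-0.42,0.46,0],0,1],[[-0.44,0.49,0],0,1],[[-0.45,0.54,0],0,1],[[-0.46,0.58,0],0,1],[[-0.46,0.62,0],0,1],[[-0.46,0.66,0],0,1]]';python3 -c "
from h import *
i=cams.get_image('scene')[60:270,240:440];cv2.imwrite('pics/s19.png',cv2.resize(i,None,fx=2.8,fy=2.8,interpolation=cv2.INTER_CUBIC))
"
```

```text
clock: 22.4
eef_pos: [522.7, 34.5, 230.7]
tool_rot: [0.542, 1.568, -0.949]
force: [-7.0, -3.1, 18.5]
width: 13.6
```

View pics/s19.png

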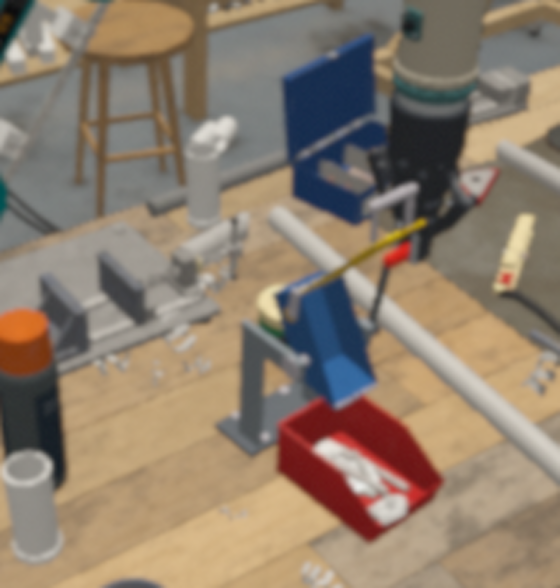

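```bash
python3 -m creep '[[[0,0.04,0],0,1],[[-0.01,0.08,0],0,1],[[-0.01,0.12,0],0,1],[[-0.01,0.17,0],0,1],[[0,0.21,0],0,1],[[0,0.26,0],0,1],[[0.01,0.31,0],0,1],[[0.02,0.36,0],0,1],[[0.03,0.4,0],0,1],[[0.05,0.45,0],0,1],[[0.07,0.49,0],0,1],[[0.09,0.53,0],0,1],[[0.11,0.58,0],0,1],[[0.14,0.62,0],0,1],[[0.17,0.66,0],0,1],[[0.2,0.69,0],0,1],[[0.24,0.73,0],0,1],[[0.27,0.77,0],0,1],[[0.31,0.81,0],0,1],[[0.33,0.83,0],0,1]]';python3 -m creep '[[[0,0,0],0,1],[[0,0,0],0,0.55],[[0,0,0],0,0.55],[[0,0,0],0,0.55],[[-0.2,0,0],0,0.55],[[-0.5,0,0],0,0.55],[[-0.8,0,0.1],0,0.55],[[-1,0,0.3],0,0.55],[[-1,0,0.5],0,0.55]]';python3 -c "
from h import *
i=cams.get_image('scene')[60:270,240:440];cv2.imwrite('pics/s20.png',cv2.resize(i,None,fx=2.8,fy=2.8,interpolation=cv2.INTER_CUBIC))
"
```

```text
clock: 24.45
eef_pos: [604.9, 41.8, 194.7]
tool_rot: [-2.658, 1.57, 2.135]
force: [-5.1, 0.2, 8.9]
width: 13.6
clock: 25.35
eef_pos: [610.9, -8.2, 298.9]
tool_rot: [1.533, 1.564, 0.043]
force: [0.6, -0.1, 0.3]
width: 38.3
```

View pics/s20.png

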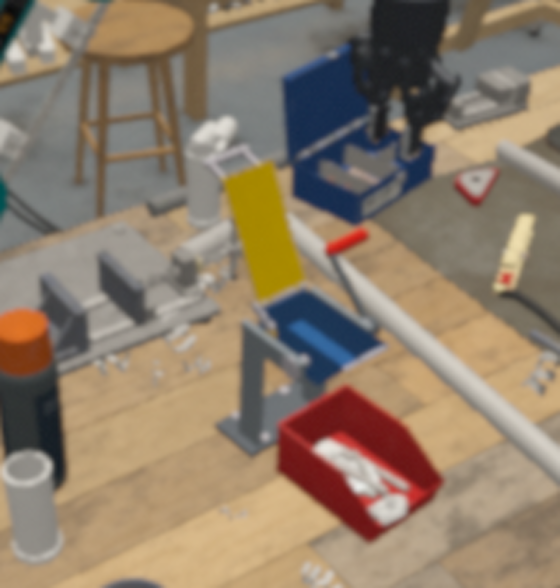

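```bash
python3 -m creep '[[[-0.4,0,0.8],0,0.55],[[-0.4,0,1],0,0.55],[[-0.4,0,1],0,0.55],[[-0.4,0,1],0,0.55],[[-0.4,0,1],0,0.55],[[-0.4,0,1],0,0.55],[[-0.4,0,1],0,0.55],[[-0.4,0,1],0,0.55],[[-0.4,0,1],0,0.55],[[-0.4,0,1],0,0.55],[[-0.4,0,1],0,0.55],[[-0.4,0,1],0,0.55],[[-0.4,0,1],0,0.55],[[-0.4,0,1],0,0.55],[[-0.4,0,1],0,0.55],[[-0.4,0,1],0,0.55]]'; python3 -c "
from h import *
i=cams.get_image('scene');cv2.imwrite('pics/s21.png',cv2.resize(i[170:260,320:410],None,fx=6,fy=6,interpolation=cv2.INTER_CUBIC))
a=cv2.imread('pics/top0.png')[130:300,210:430]
i=cams.get_image('top');cv2.imwrite('pics/t21.png',cv2.resize(i[130:300,210:430],None,fx=3.5,fy=3.5,interpolation=cv2.INTER_CUBIC))
d=cv2.absdiff(i[130:300,210:430],a).max(2)
for n,(x0,y0,x1,y1) in dict(can=(20,5,60,55),tube=(12,50,40,82),mug=(0,115,42,150),tin=(150,5,185,40)).items(): print(n,d[y0:y1,x0:x1].max(),d[y0:y1,x0:x1].mean())
"
```

```text
clock: 27.0
eef_pos: [616.8, -108.2, 335.2]
tool_rot: [1.887, 1.571, 0.397]
force: [0.2, -0.1, -0.9]
width: 38.6
can 11 4.6025
tube 40 6.071428571428571
mug 9 4.137414965986395
tin 109 13.219591836734693
```

View pics/s21.png

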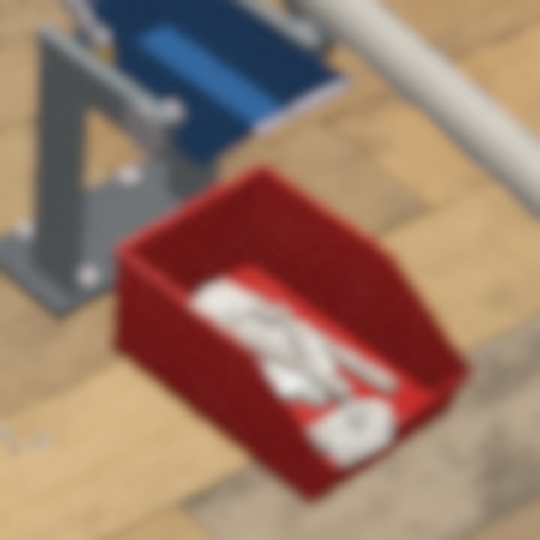

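View pics/t21.png

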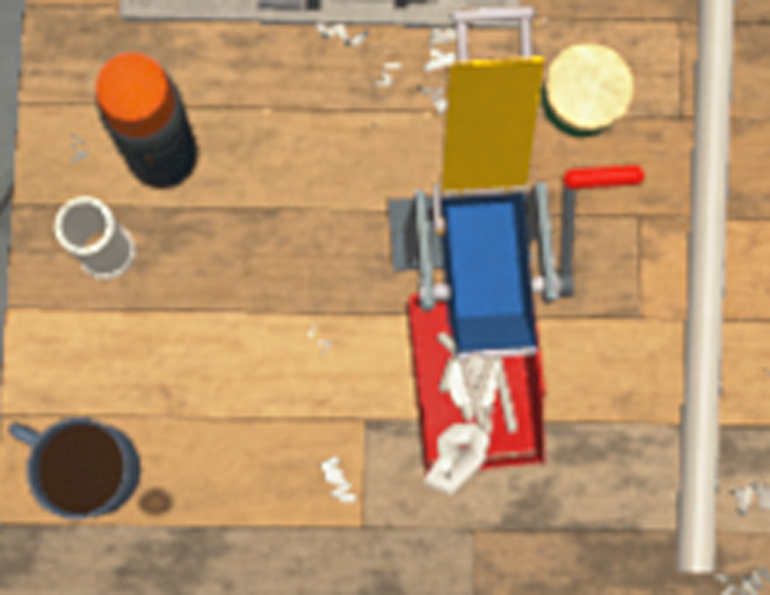

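```bash
python3 -m creep '[[[0,-1,-0.2],0,0.55],[[0,-1,-0.2],0,0.55],[[0,-1,-0.2],0,0.55]]'|head -2; python3 -m creep '[[[0,-1,-1],0,0.55],[[0,-1,-1],0,0.55],[[0,-1,-1],0,0.55]]'|head -2;python3 -m creep '[[[0.3,-0.1,-0.7],0,0.55],[[0.3,-0.1,-0.7],0,0.55],[[0.3,-0.1,-0.7],0,0.55]]'|head -2; python3 -c "
from h import *
i=cams.get_image('wrist');cv2.imwrite('pics/w22.png',cv2.resize(i[60:300,150:470],None,fx=2.4,fy=2.4,interpolation=cv2.INTER_CUBIC))
np.save('c22.npy',cams.get_calibration('wrist'),allow_pickle=True)
print(st()[1])"
```

```text
clock: 27.4
eef_pos: [508.1, -95.3, 333.9]
clock: 27.7
eef_pos: [406.3, -3.0, 335.3]
clock: 28.0
eef_pos: [391.1, 67.4, 305.1]
[392.056  65.646 305.393]
```

View pics/w22.png

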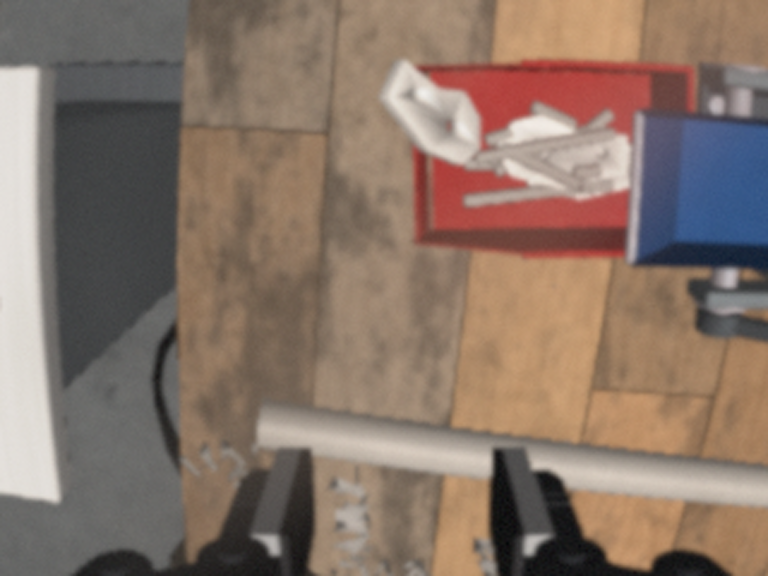

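```bash
python3 -c "
from h import *
c=np.load('c22.npy',allow_pickle=True).item()
Z=lambda u,v:(u/2.4+150,v/2.4+60)
for n,p,z in [('up1',(403,60),48),('up2',(383,97),48),('mid1',(470,95),25),('lowR',(480,125),10),('low',(465,165),10),('left',(425,150),25),('FLrim',(415,65),34),('FRrim',(415,243),34),('rearL',(695,65),70)]:print(n,plane('wrist',Z(*p),z,c))
# same from top
T=lambda u,v:(u/3.5+210,v/3.5+130)
for n,p,z in [('up1',(425,483),48),('up2',(447,493),48),('low1',(452,424),10),('low2',(485,430),10),('FLrim',(428,464),34),('FR',(543,462),34)]:print(n,plane('top',T(*p),z))
"
python3 - <<'E'
import cv2
i=cv2.imread('pics/w22.png');cv2.imwrite('pics/w22z.png',cv2.resize(i[30:280,350:720],None,fx=2.1,fy=2.1,interpolation=cv2.INTER_CUBIC))
E
```

```text
up1 [386.057 164.724  48.   ]
up2 [377.185 143.973  48.   ]
mid1 [425.219 149.428  25.   ]
lowR [434.162 132.443  10.   ]
low [427.707 107.873  10.   ]
left [402.818 115.66   25.   ]
FLrim [392.822 163.135  34.   ]
FRrim [401.621  63.073  34.   ]
rearL [538.464 181.545  70.   ]
up1 [380.267 167.825  48.   ]
up2 [372.37  149.602  48.   ]
low1 [430.821 141.802  10.   ]
low2 [426.102 113.314  10.   ]
FLrim [396.066 164.283  34.   ]
FR [399.018  67.42   34.   ]
```

View pics/w22z.png

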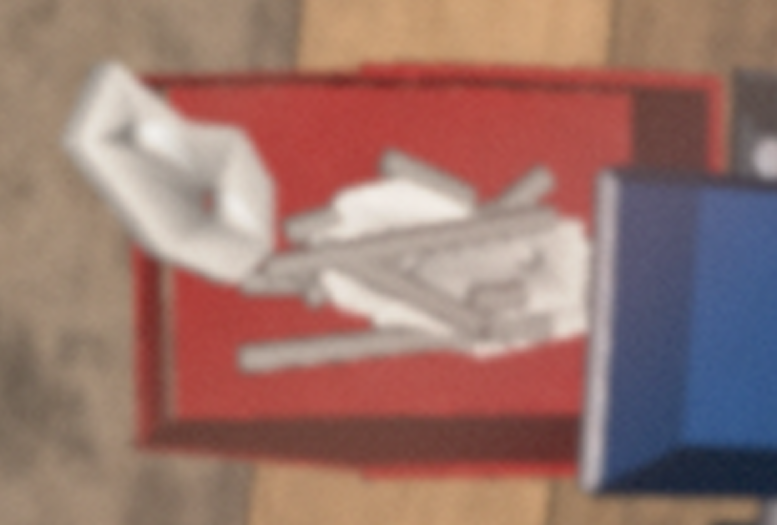

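```bash
python3 -m creep '[[[1,-0.24,-0.98],0,1],[[1,-0.24,-0.98],0,1],[[1,-0.24,-0.98],0,1],[[1,-0.24,-0.98],0,1]]'; python3 -m creep '[[[0.8,0,0],0,1],[[0.8,0,0],0,1],[[0.8,0,0],0,1]]'; python3 -c "
from h import *
print(st()[1:],to([361,166,39],.08),to([404,140,39]))
i=cams.get_image('wrist');cv2.imwrite('pics/w23.png',i)
i=cams.get_image('scene');cv2.imwrite('pics/s23.png',cv2.resize(i[170:270,310:420],None,fx=6,fy=6,interpolation=cv2.INTER_CUBIC))
"
```

```text
clock: 28.45
eef_pos: [358.3, 163.6, 203.3]
tool_rot: [-1.955, 1.567, 2.846]
force: [0.2, -1.2, 0.8]
width: 0.3
clock: 28.75
eef_pos: [360.0, 158.1, 123.2]
tool_rot: [-1.017, 1.565, -2.508]
force: [-0.1, -0.5, 1.6]
width: -0.1
(array([359.993, 158.132, 123.181]), array([[-0.004,  0.997,  0.079],
       [-0.003,  0.079, -0.997],
       [-1.   , -0.005,  0.003]])) (array([ 0.841,  0.02 , -0.08 ]), np.float64(-0.0008847996233699153)) (array([0.84 , 0.428, 0.213]), None)
```

View pics/w23.png

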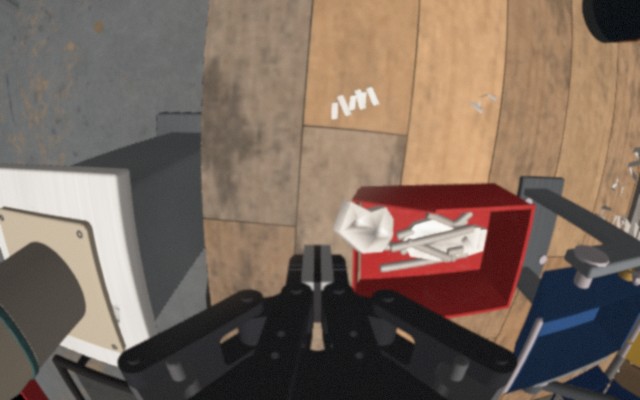

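View pics/s23.png

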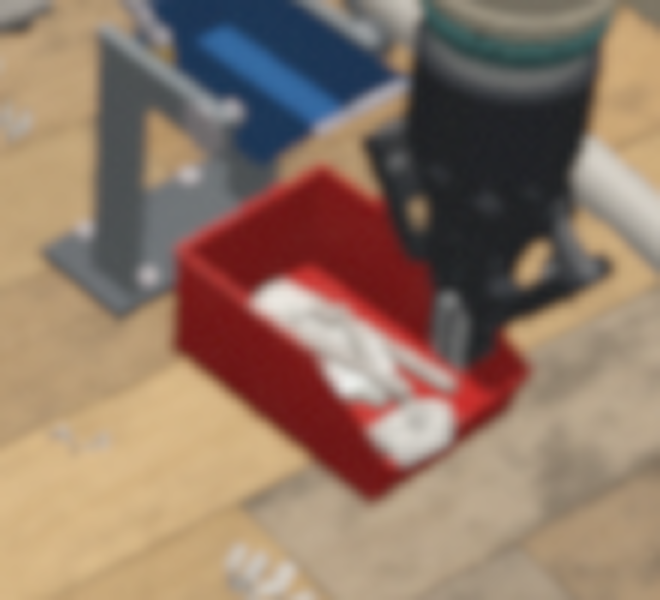

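```bash
python3 -c "
from h import *
c2=np.load('c22.npy',allow_pickle=True).item();c3=cams.get_calibration('wrist')
def tr(a,ca,na,b,cb,nb):
    (o1,d1),(o2,d2)=ray(na,a,ca),ray(nb,b,cb);k=np.linalg.lstsq(np.stack([d1,-d2],1),o2-o1,rcond=None)[0];return o1+k[0]*d1,o2+k[1]*d2
for a,b,t in [((347,202),(317.9,85),(425,483)),((336,230),(309.6,100.4),(447,493)),((390,238),(347,121),(485,430))]:
    print(tr(a,c3,'wrist',b,c2,'wrist'),tr(a,c3,'wrist',(t[0]/3.5+210,t[1]/3.5+130),None,'top'))
"

```

```text
(array([385.602, 164.817,  42.514]), array([386.035, 164.966,  42.521])) (array([383.485, 170.269,  58.691]), array([380.207, 168.677,  58.799]))
(array([378.548, 144.386,  51.273]), array([377.278, 144.021,  51.304])) (array([376.533, 153.02 ,  70.7  ]), array([372.406, 151.776,  70.825]))
(array([434.942, 121.206,   9.888]), array([431.235, 119.335,   9.624])) (array([435.548, 120.285,   7.899]), array([426.175, 113.112,   8.363]))
```

```bash
python3 -m creep '[[[0.2,-0.06,-0.1],0,1],[[0.4,-0.06,-0.1],0,1],[[0.6,-0.06,-0.1],0,1],[[0.8,-0.06,-0.1],0,1],[[0.84,-0.06,-0.1],0,1],[[0.84,-0.06,-0.1],0,1]]'; python3 -c "
from h import *
print(st()[1:],to([361,166,39],.08),to([404,140,39]))
i=cams.get_image('wrist');cv2.imwrite('pics/w24.png',i)
"
```

```text
clock: 29.45
eef_pos: [355.1, 169.9, 42.1]
tool_rot: [1.742, 1.568, 0.251]
force: [-0.5, 0.4, -0.3]
width: 0.1
(array([355.119, 169.891,  42.107]), array([[ 0.002,  0.997,  0.08 ],
       [ 0.001,  0.08 , -0.997],
       [-1.   ,  0.002, -0.   ]])) (array([0.031, 0.055, 0.043]), np.float64(-0.0004340073045438206)) (array([0.032, 0.463, 0.337]), None)
```

View pics/w24.png

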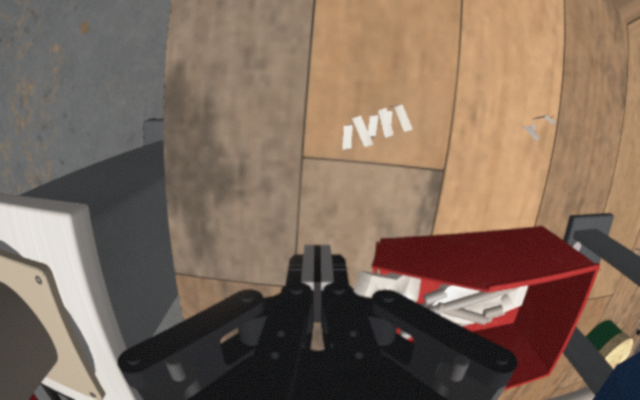

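```bash
python3 -m creep '[[[0.02,0.06,0.06],0,1],[[0.02,0.12,0.12],0,1],[[0.03,0.17,0.16],0,1],[[0.03,0.22,0.2],0,1],[[0.03,0.27,0.23],0,1],[[0.03,0.3,0.25],0,1],[[0.03,0.3,0.25],0,1]]'; python3 -c "
from h import *
i=cams.get_image('wrist');cv2.imwrite('pics/w25.png',i)
i=cams.get_image('scene');cv2.imwrite('pics/s25.png',cv2.resize(i[170:270,310:420],None,fx=6,fy=6,interpolation=cv2.INTER_CUBIC))
"
```

```text
clock: 30.2
eef_pos: [386.1, 146.9, 38.2]
tool_rot: [2.11, 1.57, 0.619]
force: [0.2, -0.2, 0.2]
width: -0.4
```

View pics/w25.png

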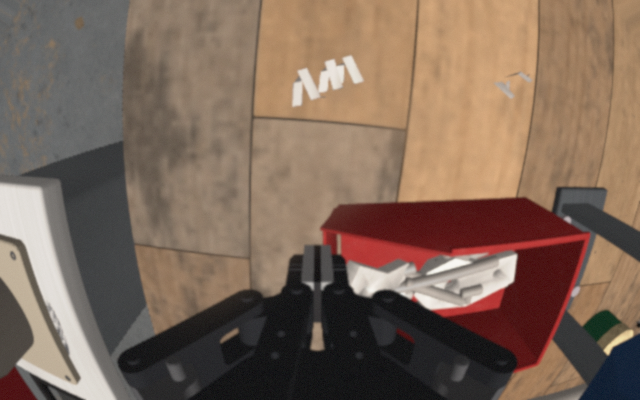

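View pics/s25.png

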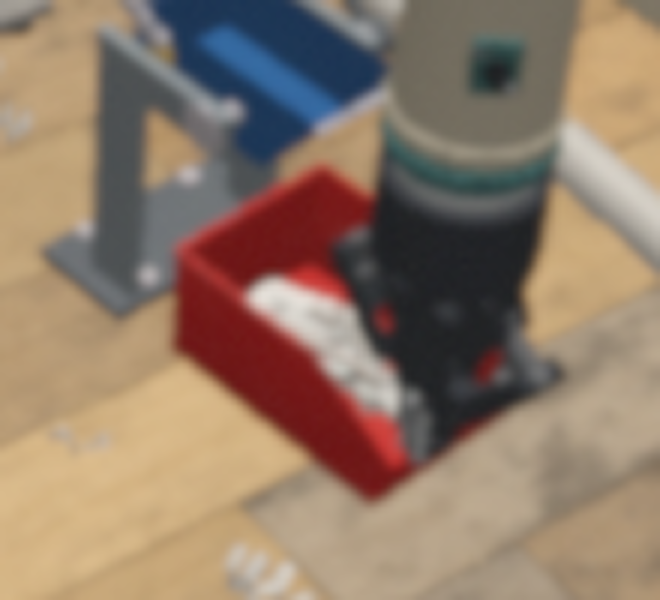

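```bash
python3 -m creep '[[[-0.15,0,0],0,1],[[-0.6,0,0],0,1],[[-1,0,0],0,1],[[-1,0,0],0,1]]'|head -2; python3 -m creep '[[[-1,0.1,0.8],0,1],[[-1,0.1,0.8],0,1],[[-1,0.1,0.8],0,1],[[-1,0.1,0.8],0,1]]'|head -2;python3 -c "
from h import *
i=cams.get_image('wrist');cv2.imwrite('pics/w26.png',cv2.resize(i[60:300,150:470],None,fx=2.4,fy=2.4,interpolation=cv2.INTER_CUBIC))
i=cams.get_image('scene');cv2.imwrite('pics/s26.png',cv2.resize(i[170:270,310:420],None,fx=6,fy=6,interpolation=cv2.INTER_CUBIC))
"
```

```text
clock: 30.7
eef_pos: [387.6, 148.6, 141.8]
clock: 31.1
eef_pos: [403.7, 65.9, 239.7]
```

View pics/w26.png

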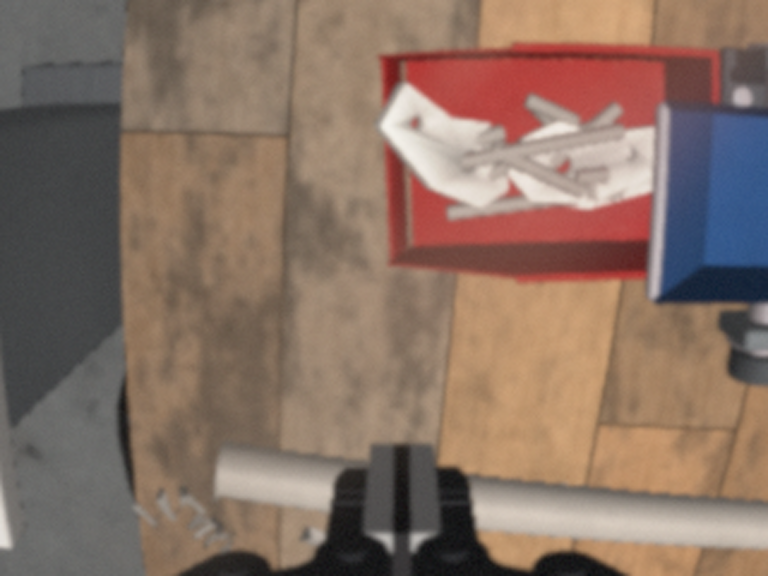

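View pics/s26.png

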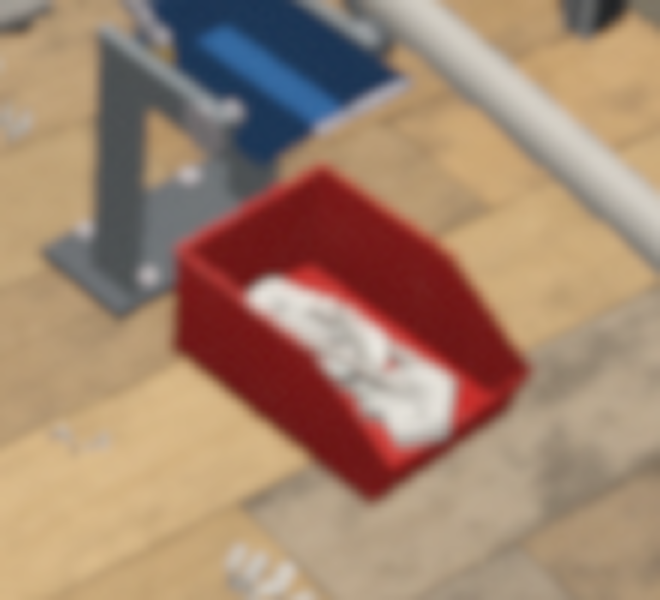

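```bash
python3 -m creep '[[[-0.5,-0.2,1],0,1],[[-0.5,-0.2,1],0,1],[[-0.5,-0.2,1],0,1],[[-0.5,-0.2,1],0,1],[[-0.5,-0.2,1],0,1],[[-0.5,-0.2,1],0,1]]'; python3 -c "
from h import *
a=cv2.imread('pics/top0.png');i=cams.get_image('top')
cv2.imwrite('pics/t27.png',cv2.resize(i[130:300,210:430],None,fx=3.5,fy=3.5,interpolation=cv2.INTER_CUBIC))
g=lambda x:np.float32(cv2.cvtColor(x,cv2.COLOR_BGR2GRAY))
for n,(x0,y0,x1,y1) in dict(can=(20,5,60,55),tube=(12,50,40,82),mug=(0,115,42,150),tin=(158,10,185,40)).items():
    s=np.s_[130+y0:130+y1,210+x0:210+x1];print(n,cv2.phaseCorrelate(g(a[s].copy()),g(i[s].copy())))
"
```

```text
clock: 31.8
eef_pos: [389.6, -31.3, 287.4]
tool_rot: [-2.323, 1.569, 2.473]
force: [-0.3, -0.2, 0.0]
width: -0.2
can ((0.0005583098132824205, 0.0045187436906850564), 0.9813696501255036)
tube ((0.014765072336736296, -0.050972018917931905), 0.982486488421758)
mug ((0.513573299477688, 0.031145542496954448), 0.9774965583542247)
tin ((0.4695525764074251, 0.044807987506725766), 0.9824792255589991)
```

View pics/t27.png

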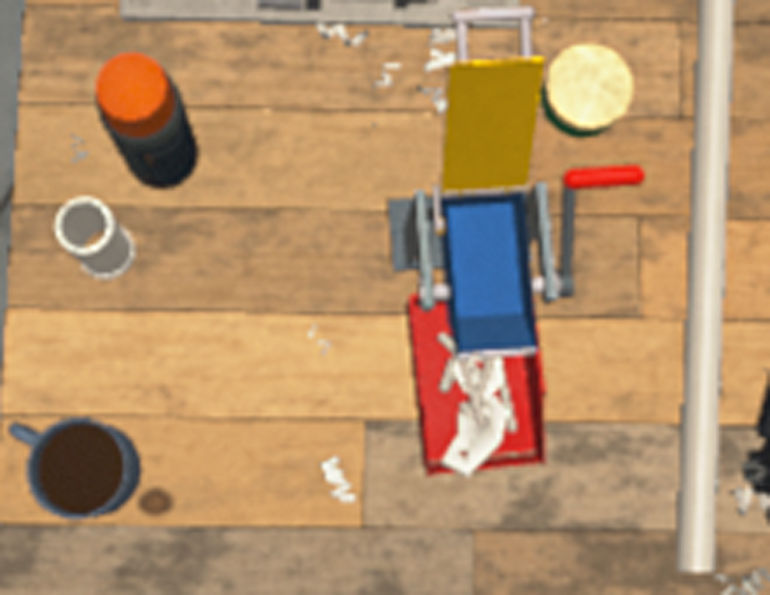

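```bash
python3 -m creep '[[[0.4,0,-1],0,1],[[0.4,0,-1],0,1],[[0.4,0,-1],0,1]]'|head -2; python3 -m creep '[[[0.5,-0.3,-0.95],0,1],[[0.5,-0.3,-0.95],0,1],[[0.5,-0.3,-0.95],0,1]]'|head -2; python3 -m creep '[[[0.9,0,0],0,1],[[0.9,0,0],0,1],[[0.9,0,0],0,1]]'|head -2; python3 -c "
from h import *
print(to([362,160,41],.08))
c=np.array(cams.get_calibration('wrist')['t'])
T=lambda u,v:(u/3.5+210,v/3.5+130)
for p in [(443,462),(465,474),(500,440)]:print(plane('top',T(*p),40))"
```

```text
clock: 32.15
eef_pos: [380.1, 73.5, 247.2]
clock: 32.45
eef_pos: [341.2, 164.1, 197.0]
clock: 32.75
eef_pos: [341.4, 158.1, 105.1]
(array([ 0.639,  0.212, -0.004]), np.float64(0.006310537878936774))
[397.764 152.242  40.   ]
[388.13  133.841  40.   ]
[416.616 104.435  40.   ]
```

```bash
python3 -m creep '[[[0.2,0.1,0.04],0,1],[[0.4,0.18,0.04],0,1],[[0.6,0.18,0.04],0,1],[[0.65,0.18,0.04],0,1],[[0.65,0.18,0.04],0,1]]'|head -2; python3 -m creep '[[[0,0.06,0.03],0,1],[[0,0.12,0.06],0,1],[[0,0.18,0.09],0,1],[[0,0.24,0.12],0,1],[[0,0.3,0.15],0,1],[[0,0.36,0.18],0,1],[[0,0.42,0.21],0,1],[[0,0.46,0.23],0,1],[[0,0.46,0.23],0,1]]'; python3 -c "
from h import *
i=cams.get_image('wrist');cv2.imwrite('pics/w28.png',i)"
```

```text
clock: 33.25
eef_pos: [363.0, 156.9, 43.8]
clock: 34.15
eef_pos: [411.2, 136.7, 43.1]
tool_rot: [1.746, 1.571, 0.254]
force: [0.6, 0.3, -0.6]
width: 0.1
```

View pics/w28.png

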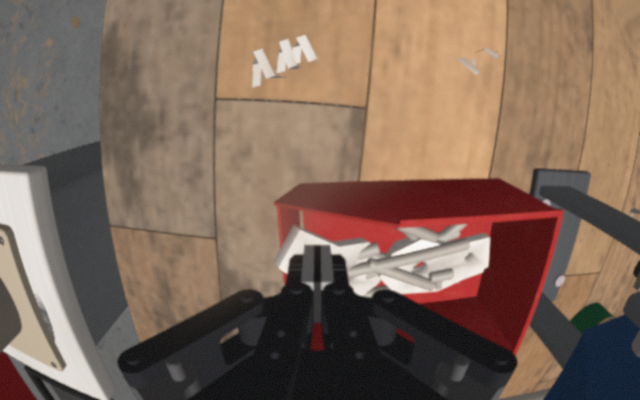

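```bash
python3 -m creep '[[[-0.3,0,0],0,1],[[-0.3,-0.2,0],0,1],[[-0.3,-0.45,-0.1],0,1],[[-0.1,-0.48,-0.22],0,1],[[0.06,-0.48,-0.22],0,1],[[0.06,-0.48,-0.22],0,1],[[0.06,-0.48,-0.22],0,1]]'|head -2; python3 -c "
from h import *
print(st()[1]);print(to([388,142,37]),to([405,133,37]))
i=cams.get_image('wrist');cv2.imwrite('pics/w29.png',i)"
```

```text
clock: 34.9
eef_pos: [360.5, 155.2, 37.3]
[360.463 155.168  37.281]
(array([0.003, 0.264, 0.154]), None) (array([0.003, 0.426, 0.257]), None)
```

View pics/w29.png

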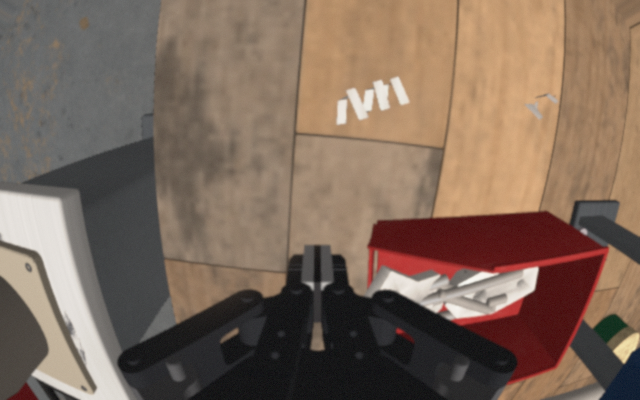

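```bash
python3 -m creep '[[[0,0.07,0.04],0,1],[[0,0.14,0.08],0,1],[[0.01,0.2,0.12],0,1],[[0.01,0.25,0.15],0,1],[[0.01,0.3,0.18],0,1],[[0.01,0.35,0.21],0,1],[[0.01,0.4,0.24],0,1],[[0.01,0.43,0.26],0,1],[[0.01,0.43,0.26],0,1]]';python3 -m creep '[[[-0.2,0,0],0,1],[[-0.6,0,0],0,1],[[-1,0,0],0,1],[[-1,0,0],0,1]]'|head -2; python3 -m creep '[[[-1,0.1,0.8],0,1],[[-1,0.1,0.8],0,1],[[-1,0.1,0.8],0,1],[[-1,0.1,0.8],0,1]]'|head -2;python3 -c "
from h import *
i=cams.get_image('wrist');cv2.imwrite('pics/w30.png',cv2.resize(i[60:300,150:470],None,fx=2.4,fy=2.4,interpolation=cv2.INTER_CUBIC))
"
```

```text
clock: 35.85
eef_pos: [407.0, 132.2, 36.2]
tool_rot: [1.278, 1.57, -0.214]
force: [-0.0, 0.8, 0.4]
width: -0.0
clock: 36.25
eef_pos: [408.8, 133.9, 140.0]
clock: 36.65
eef_pos: [424.6, 51.0, 238.0]
```

View pics/w30.png

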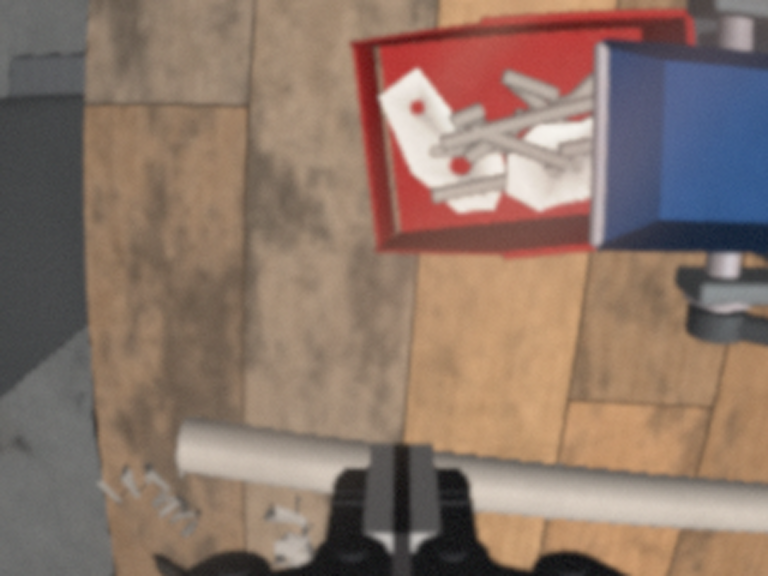

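```bash
python3 -m creep '[[[-0.5,-0.2,1],0,1],[[-0.5,-0.2,1],0,1],[[-0.5,-0.2,1],0,1],[[-0.5,-0.2,1],0,1],[[-0.5,-0.2,1],0,1],[[-0.5,-0.2,1],0,1]]'; python3 -c "
from h import *
i=cams.get_image('top')
cv2.imwrite('pics/t31.png',cv2.resize(i[130:300,210:430],None,fx=3,fy=3,interpolation=cv2.INTER_CUBIC))
i=cams.get_image('scene');cv2.imwrite('pics/s31.png',cv2.resize(i[80:320,220:440],None,fx=2.5,fy=2.5,interpolation=cv2.INTER_CUBIC))
"
```

```text
clock: 37.3
eef_pos: [409.9, -45.8, 285.4]
tool_rot: [-2.343, 1.569, 2.453]
force: [-0.6, 0.3, 0.6]
width: 0.0
```

View pics/t31.png

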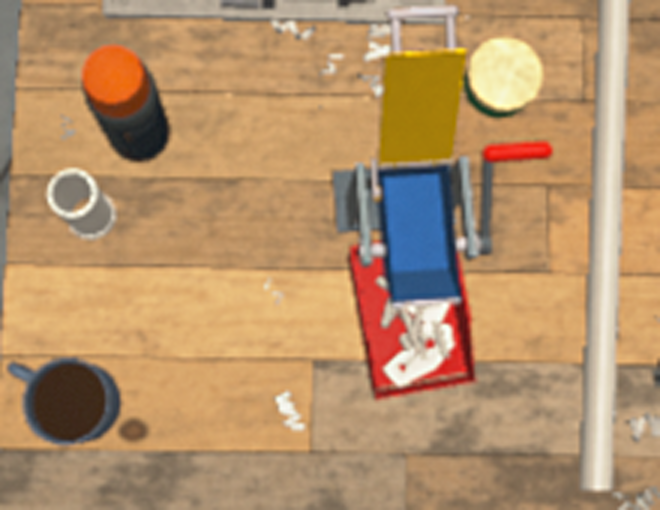

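View pics/s31.png

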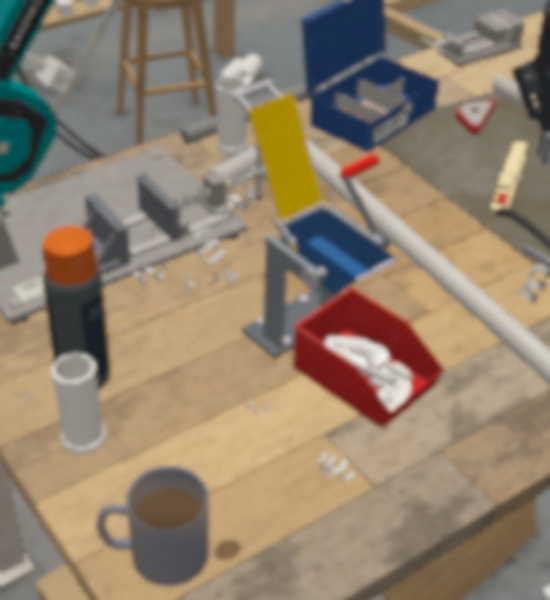

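All as wanted: the hopper is level and empty, the lid is back, the plates lie inside the standing bin and the bystanders are in place.

```bash
python3 -c "
from cell import order
print(order.finish_job())"
```

```text
the job is handed in; nothing more can be done
None
```

The hopper has been emptied into the red bin and the job is handed in, at about 37 s on the robot's clock. No verdict is reported.

**What I did, in order:**
1. I gripped the bin by its low front wall and slid it under the spout.
2. I swung the lid back by its pull bar to about 2.04 rad, past the detent.
3. I tipped the hopper fully by its knob, held it over for more than a second, then guided it back level and let go.

**Correction after pouring:** one plate ended up leaning out over the bin's front lip. I pushed it in with the closed fingertips. The first push left its tip on the rim, the second passed over it, and the third made it lie flat inside. This turned the bin slightly, but it still stands on the bench under the spout.

**Last checks:**
- **Hopper and lid:** the pictures show the hopper level and empty, with the lid still fully back.
- **Plates:** none is on the bench. The front plate is clear to see in the bin. The other two overlap under the spout, so I couldn't count them separately.
- **Bystanders:** they look unmoved. An image comparison made before the last pushes showed no shift for the can and tube. For the mug and tin it gave about half a pixel, which I put down to the method. I only compared these by eye after the last pushes.
- **Forces:** the highest wrist reading I saw was about 33 N, while tipping the hopper. The gripper was clear of everything at hand-in.

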